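Load the friction sled and push it up the inclined plane

TASK

Set up our group's friction run on the two-lane ramp: load every steel weight on the bench into the tray of the red sled, then push the loaded sled up the free lane, sliding it on the board and not lifting it, and leave it square against the stop at the top. The other group's blue sled is parked in one lane, so use the other; clear whatever has been left lying in it (board eraser, small carton) into the grey tidy tray. Leave the blue sled, pen pot, kit box and bottle where they are.

Things in the scene. Friction and masses are not known exactly. Their poses are not given: they have to be found in the camera images.
- ramp: Fixed wooden two-lane inclined plane rising at 0.12 rad (7 degrees). Origin on the bench, middle of the foot edge; own axes level: x horizontally up-slope, y to lane a, z up. Board 228 mm wide, surface flush with the bench at the foot. Three rails, 12 mm wide and 10 mm above the surface, begin 30 mm up from the foot; each lane is 96 mm wide between rails, its centre 54 mm from the middle.
- lane_a_stop (a point): Centre of lane a (left lane, looking up-slope) on the board surface, at the face of the top stop: a dark board across both lanes, 34 mm above the surface, 18 mm thick. Axes: x up along the slope, y left across the lane, z square to the board.
- lane_b_stop (a point): The same point of lane b (right lane); same axes.
- lane_a_foot (a point): Centre of lane a at the foot edge, bench height; axes as lane_a_stop, 380 mm down-slope of it.
- lane_b_foot (a point): Centre of lane b at the foot edge, bench height; axes as lane_b_stop.
- sled: Our sled: light wood, red tray rim and grip, 172 mm long (x, nose at +x), 70 mm wide, 250 g. Origin: centre of the underside. Open tray: floor 10 mm up, inside x -49 to +82, y -31 to +31 mm, rim 4 mm thick, 26 mm high. Behind it the solid tail, 26 mm high, bears the hand grip. Starts on the bench below the ramp's foot, nose roughly towards it. By friction it stays where left on the slope.
- sled_nose (a point): Bottom middle of the sled's flat front face (x = +86 mm of the sled).
- sled_grip (a point): Middle of the sled's red upright hand grip (square, 18 x 18 mm, from 26 to 70 mm above the underside, centred at x = -68 mm), 56 mm above the underside; axes as the sled.
- weight1: Steel weight, 140 g: slab 20 mm (x) x 48 mm (y) x 16 mm high with a finger block on top, 16 mm (x) x 12 mm (y), from 16 to 38 mm high; pinch the block across y. Origin at the centre of the underside. Stands on the bench; may be absent. All five fit in the sled's tray side by side along the sled, their y along the sled's y.
- weight2: Steel weight, 140 g: slab 20 mm (x) x 48 mm (y) x 16 mm high with a finger block on top, 16 mm (x) x 12 mm (y), from 16 to 38 mm high; pinch the block across y. Origin at the centre of the underside. Stands on the bench; may be absent. All five fit in the sled's tray side by side along the sled, their y along the sled's y.
- weight3: Steel weight, 140 g: slab 20 mm (x) x 48 mm (y) x 16 mm high with a finger block on top, 16 mm (x) x 12 mm (y), from 16 to 38 mm high; pinch the block across y. Origin at the centre of the underside. Stands on the bench; may be absent. All five fit in the sled's tray side by side along the sled, their y along the sled's y.
- weight4: Steel weight, 140 g: slab 20 mm (x) x 48 mm (y) x 16 mm high with a finger block on top, 16 mm (x) x 12 mm (y), from 16 to 38 mm high; pinch the block across y. Origin at the centre of the underside. Stands on the bench; may be absent. All five fit in the sled's tray side by side along the sled, their y along the sled's y.
- weight5: Steel weight, 140 g: slab 20 mm (x) x 48 mm (y) x 16 mm high with a finger block on top, 16 mm (x) x 12 mm (y), from 16 to 38 mm high; pinch the block across y. Origin at the centre of the underside. Stands on the bench; may be absent. All five fit in the sled's tray side by side along the sled, their y along the sled's y.
- other_sled: The other group's sled: size and shape as ours but with blue rim and grip and three brass weights fixed in it; parked against the stop of lane a or lane b. Origin at the centre of its underside; x up-slope. Not to be moved.
- eraser: Board eraser, grey felt under a green back, 110 mm (x) x 50 mm (y) x 34 mm high, 60 g, lying along the free lane near the top stop; absent in some starts. Origin at the centre of its underside. Pinch it across y.
- carton: Small brown parts carton with a white band, 70 mm (x) x 40 mm (y) x 30 mm high, 50 g, lying along the free lane in its lower half; absent in some starts. Origin at the centre of its underside. Pinch it across y.
- tidy_tray: Fixed grey open tray on the bench, outer 130 mm (x) x 165 mm (y) x 35 mm high, walls and floor 4 mm. Origin at the centre of its underside.
- pen_pot: Clear pot 76 mm across, 95 mm high, with pens, to 155 mm. Bystander; origin under its centre.
- kit_box: Green and white carton 60 x 85 x 105 mm. Bystander; origin under its centre.
- bottle: Clear bottle, 62 mm across, 190 mm high. Bystander; origin under its centre.

How it is judged:
By the outcome, as a careful person would: the job done as asked, in the order asked, and still so for the second after the job is handed in, with the robot touching nothing.
Of eraser, carton only 1 to 2 are there at a start; the rules pass over those that are not, and their reading is None.
Of weight1, weight2, weight3, weight4, weight5 only 3 to 5 are there at a start; the rules pass over those that are not, and their reading is None.
At some moment in a run one of weight1, weight2, weight3, weight4, weight5 may be knocked a few centimetres aside while the robot is not near it.
Once in a run the grip may slacken for a moment while it holds something.
It also fails if it takes over 210 s, if anything falls off the work surface, if the arm or the gripper's body presses on something with over 40 N, if the wrist force passes 120 N, or if a joint passes its speed limit or range.

ROBOT

A 6-joint arm with a two-finger parallel gripper is mounted at the origin on the work surface. World frame = base frame: x ahead of the robot, y to its left, z up, the work surface at z = 0. Lengths are in m, angles in rad, forces in N, time in s.
With the tool pointing down it reaches from about 0.3 to 0.775 m from the base axis. Payload 14.6 kg.
Tool frame: the origin (TCP) lies between the finger pads; the fingertips stand 22 mm ahead of it and the grasp point (between the pads) lies 3 mm ahead of it (ctrl.tip_reach is the distance from the TCP to the fingertips, in m); z points along the fingers, y is the direction in which the jaws open and shut (so a half turn about z gives the same grasp; the last joint's range is limited). The gripper opens to 94 mm and grips with 3 to 60 N. Pads are 16 mm wide; open, the fingers measure 119 mm over their backs; the gripper's body (75 mm by 177 mm) begins 78 mm behind the grasp point.
Start: joints at [1.041, 0.3, 1.521, -0, 1.321, -0.067], TCP at [0.246, 0.492, 0.227] pointing down, gripper open.
Joint ranges: [-3.03, 3.03], [-0.79, 2.21], [0.23, 2.52], [-1.04, 4.18], [0, 3.07], [-2.55, 2.55]. Speed limits (rad/s): [2.22, 2.22, 2.57, 3.14, 3.14, 3.14].

INTERFACE

Orientations are given as [roll, pitch, yaw] about the fixed x, y, z axes, in that order (R = Rz(yaw) Ry(pitch) Rx(roll)).
In Python, from station import ctrl gives the robot as it stands. The module is installed in compiled form; this text tells all that it offers.
- The arm moves only by the shell command python3 -m creep 'ROWS' [OPENING] [FORCE]. ROWS is a JSON object of lists of equal length, an entry for each row: "xyz": the shift along the tool's x, y, z in mm, a list of three; "spin": the turn about the tool's z in rad. In form: {"xyz": [[tx, ty, tz], ...], "spin": [spin, ...]}. A call has 1 to 5 rows; each row shifts and turns the commanded pose from where the row before left it, along the tool's axes as they then stand; what a row does not reach is not made up. A row lasts 1/8 s, in which the tool goes at most 62.5 mm and 10.7 degrees, less where a joint would pass 70% of its speed; a pose out of reach is approached as far as the arm can. A call with a gripper value outside its range is refused whole. OPENING is the finger opening in mm, from 0 to 94, set as the call begins (- or left out, the last holds). The fingers move at their own pace and stop on an object; FORCE is the grip in N (left out, the last holds). Time passes only in rows, so rows that do not move let the fingers close. It gives the time, the measured TCP pose, the force and the opening at its end, in the units of the state.
- ctrl.get_obs(): the state, without advancing time (a new reading comes with each control period).
- ctrl.camera(name): name is "scene" or "top" or "wrist"; returns the picture (384x512x3 uint8, red, green, blue); there is no depth.
- ctrl.camera_model(name): a dict with "fx", "fy", "cx", "cy" (pixels), "R" (3x3) and "t" (3): a world point X has camera coordinates R X + t. Camera axes: x right, y down, z forward; pixel columns grow to the right and rows downward; lengths in m; the calibration is good to about 2 mm. A picture is of the moment at which its call begins: read the wrist's pose just before it. camera_model takes no time and is no camera call; for the wrist camera it gives the pose at the moment of the call.
- ctrl.hand_in(): hands the job in, once; it reports no verdict.
The state is a dict: "time_s": time; "qpos": joint angles; "joint_vel": joint speeds; "tau": joint torques, N m; "ee_pos": TCP position; "eef_rot": TCP orientation; "force": force on the tool from outside, world axes, zero at the start; "moment": the same for the moment, N m; "grip_width": finger opening in m.
Only numpy, scipy, OpenCV 4.12 (cv2) and the standard library are available. Lean on these libraries where they do the work, as an engineer would, in place of code of your own. Each camera call takes 0.05 s, during which the arm holds its last target.

## Working session

There is one attempt and no reset: what is moved stays moved. The work goes in short steps, Python scripts to look and compute and a shell command to move; the robot and the scene stay as the last step left them, time stands still between calls to the robot, and variables do not carry over. Pictures are saved under pics/ and viewed, and the job is handed in when it is done.

```bash
mkdir -p pics; cat > h.py <<'E'
from station import ctrl
import numpy as np, cv2
def snap(name,fn):
    m=ctrl.camera_model(name); im=ctrl.camera(name)
    np.savez('pics/'+fn+'.npz',im=im,**{k:np.array(m[k]) for k in m})
    cv2.imwrite('pics/'+fn+'.png',cv2.cvtColor(im,cv2.COLOR_RGB2BGR)); return im,m
def load(fn):
    d=np.load('pics/'+fn+'.npz'); return d['im'],{k:d[k] for k in d.files if k!='im'}
def ray(m,u,v):
    R=np.array(m['R']);t=np.array(m['t']);d=R.T@np.array([(u-m['cx'])/m['fx'],(v-m['cy'])/m['fy'],1.]);return -R.T@t,d
def onz(m,u,v,z):
    o,d=ray(m,u,v);return o+d*(z-o[2])/d[2]
def proj(m,X):
    c=np.array(m['R'])@np.array(X)+np.array(m['t']);return c[0]/c[2]*m['fx']+m['cx'],c[1]/c[2]*m['fy']+m['cy']
E
python3 - <<'E'
from h import *
for n in('scene','top','wrist'):
    im,m=snap(n,n+'0'); print(n,(-np.array(m['R']).T@m['t']).round(3),m['fx'])
o=ctrl.get_obs();print(o['time_s'],o['ee_pos'],o['eef_rot'],o['grip_width'],ctrl.tip_reach)
E
```

```text
scene [1.534 0.374 0.776] 403.165940984276
top [ 0.502 -0.049  1.236] 350.48983708998605
wrist [0.17  0.529 0.384] 306.9617773666166
0.15 [0.24546082 0.49199724 0.22701123] [-3.14073046e+00 -8.54121714e-05  2.67879321e+00] 0.093741782175937 0.022
```

View pics/scene0.png

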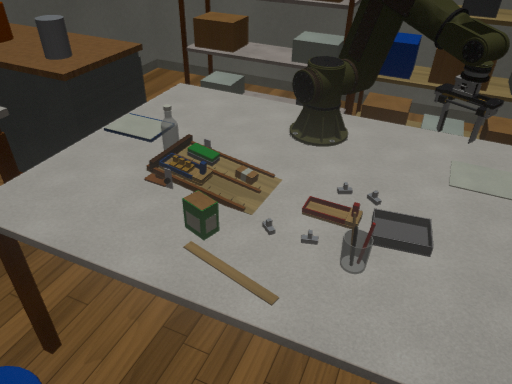

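View pics/top0.png

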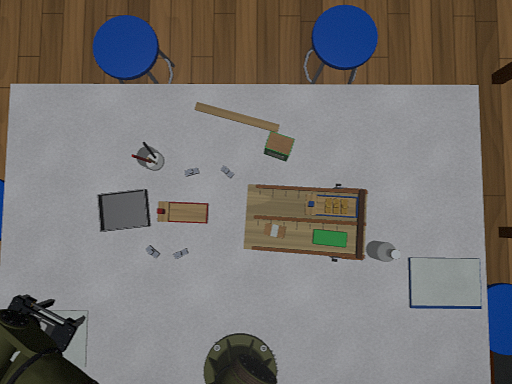

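View pics/wrist0.png

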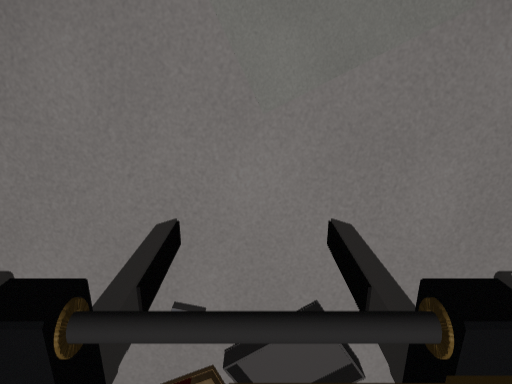

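The top view shows the ramp climbing to the image right (−y). The blue sled is in the upper lane (lane a) at about (333,205). The eraser at (330,238) and carton at (275,230) lie in lane b. Our sled is at (183,212), the tray at (124,210), and four weights at (192,172), (227,172), (152,251) and (181,253). I'll measure these next.

```bash
python3 - <<'E'
from h import *
im,m=load('top0')
c=im[130:280,85:235]; cv2.imwrite('pics/c1.png',cv2.resize(c,None,fx=4,fy=4,interpolation=cv2.INTER_CUBIC)[:,:,::-1])
c=im[170:275,235:375]; cv2.imwrite('pics/c2.png',cv2.resize(c,None,fx=5,fy=5,interpolation=cv2.INTER_CUBIC)[:,:,::-1])
print(np.round(m['R'],3))
i2,w=load('wrist0'); print(np.round(w['R'],3)); 
E
```

```text
[[ 0.007 -1.    -0.01 ]
 [-0.997 -0.006 -0.074]
 [ 0.074  0.01  -0.997]]
[[ 0.447  0.894 -0.001]
 [ 0.858 -0.429  0.283]
 [ 0.253 -0.128 -0.959]]
```

View pics/c1.png

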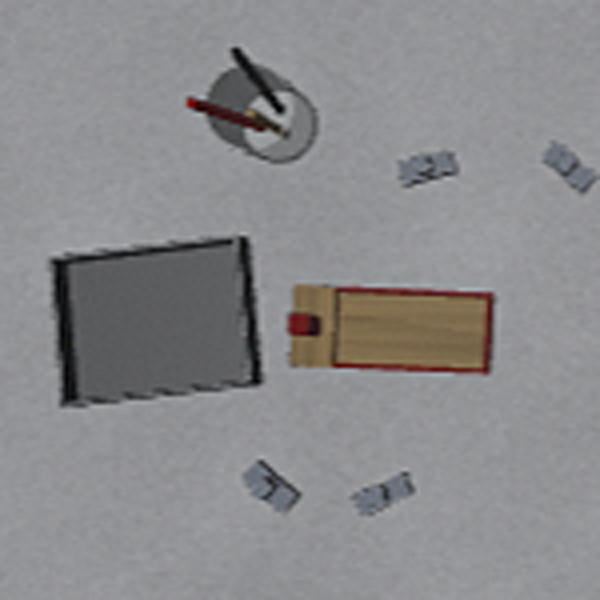

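View pics/c2.png

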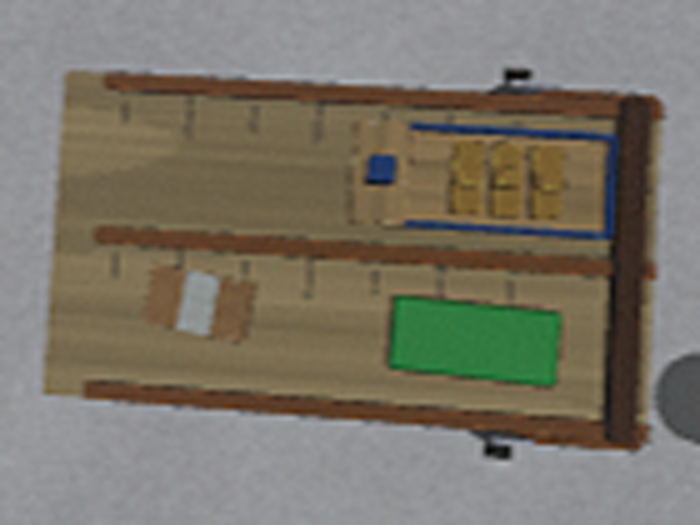

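```bash
cat >> h.py <<'E'
def rampframe():
    im,m=load('top0')
    A=onz(m,235+66/5-.4,170+72/5-.4,0);B=onz(m,235+44/5-.4,170+394/5-.4,0)
    return A,B
E
python3 - <<'E'
from h import *
im,m=load('top0')
c2=lambda x,y:(235+(x+.5)/5-.5,170+(y+.5)/5-.5)
c1=lambda x,y:(85+(x+.5)/4-.5,130+(y+.5)/4-.5)
P=lambda f,x,y,z:onz(m,*f(x,y),z)
A=P(c2,66,72,0);B=P(c2,44,394,0);print('foot',A.round(3),B.round(3),np.linalg.norm(A-B), (A+B)/2)
d=A-B; print('upslope yaw from foot', np.arctan2(-d[0],d[1]) , np.degrees(np.arctan2(-d[0],d[1])))
# stop top front edge ends: z=45.5+34
S1=P(c2,617,98,.0795);S2=P(c2,607,438,.0795);print('stop',S1.round(3),S2.round(3)); s=S1-S2;print(np.degrees(np.arctan2(-s[0],s[1])))
# mid rail line : z from .0036+.010 to
R1=P(c2,97,236,.0135);R2=P(c2,610,265,.055);r=R2-R1;print('rail',R1.round(3),R2.round(3),np.degrees(np.arctan2(r[1],r[0])),np.hypot(r[0],r[1]))
def blob(mask,z,name):
    cs,_=cv2.findContours(mask.astype(np.uint8),cv2.RETR_EXTERNAL,cv2.CHAIN_APPROX_NONE)
    for c in cs:
        if cv2.contourArea(c)<30: continue
        (u,v),(w,h),a=cv2.minAreaRect(c); b=cv2.boxPoints(((u,v),(w,h),a))
        q=np.array([onz(m,*p,z) for p in b]); e=q[1]-q[0],q[2]-q[1]
        L=e[0] if np.linalg.norm(e[0])>np.linalg.norm(e[1]) else e[1]
        print(name,(round(u,1),round(v,1)),onz(m,u,v,z).round(3),[round(np.linalg.norm(k),3) for k in e],'long yaw',round(np.arctan2(L[1],L[0]),3))
I=im.astype(int);r,g,b=I[...,0],I[...,1],I[...,2]
gm=(g>r+40)&(g>b+20); gm[:170]=0; blob(gm,.034+.03,'eraser')
print('tray',[P(c1,x,y,.035).round(3) for x,y in((52,260),(247,238),(262,382),(64,405))])
print('sled rim',[P(c1,x,y,.026).round(3) for x,y in((333,288),(494,293),(491,374),(333,367))],P(c1,291,285,.026),P(c1,291,366,.026))
for n,(x,y) in dict(w1=(427,168),w2=(570,167),w3=(272,487),w4=(384,493)).items(): print(n,P(c1,x,y,.016).round(3))
print('carton',[P(c2,x,y,.03+.01).round(3) for x,y in((150,268),(256,280),(250,344),(144,328))])
print('blue',[P(c2,x,y,.026+.03).round(3) for x,y in((413,125),(616,133),(616,237),(408,226))])
print('pot',P(c1,283,130,.095),'kit',onz(m,279,146,.105),'bottle',onz(m,395,254,.19))
E
```

```text
foot [ 0.638 -0.022  0.   ] [ 0.412 -0.008  0.   ] 0.2270197900298349 [ 0.52486812 -0.01485579  0.        ]
upslope yaw from foot -1.6309854041650478 -93.44858010609603
stop [ 0.614 -0.388  0.079] [ 0.392 -0.378  0.079]
-92.55753213026206
rail [ 0.522 -0.044  0.014] [ 0.504 -0.389  0.055] -92.9611073287191 0.3445267268557107
eraser (329.4, 237.7) [ 0.454 -0.295  0.064] [np.float64(0.048), np.float64(0.109)] long yaw -1.674
tray [array([0.594, 0.496, 0.035]), array([0.615, 0.327, 0.035]), array([0.491, 0.311, 0.035]), array([0.47 , 0.48 , 0.035])]
sled rim [array([0.572, 0.254, 0.026]), array([0.569, 0.115, 0.026]), array([0.499, 0.116, 0.026]), array([0.504, 0.253, 0.026])] [0.57468209 0.29087166 0.026     ] [0.50464833 0.28899527 0.026     ]
w1 [0.679 0.177 0.016]
w2 [0.681 0.051 0.016]
w3 [0.4   0.305 0.016]
w4 [0.396 0.208 0.016]
carton [array([ 0.5  , -0.081,  0.04 ]), array([ 0.492, -0.153,  0.04 ]), array([ 0.449, -0.149,  0.04 ]), array([ 0.459, -0.077,  0.04 ])]
blue [array([ 0.597, -0.257,  0.056]), array([ 0.593, -0.394,  0.056]), array([ 0.523, -0.393,  0.056]), array([ 0.529, -0.253,  0.056])]
pot [0.69847371 0.28150664 0.095     ] kit [ 0.75205822 -0.12506033  0.105     ] bottle [ 0.41246863 -0.46114017  0.19      ]
```

```bash
cat > go.py <<'E'
import sys,json; from h import *
# usage go.py x y z yaw [n]
def plan(x,y,z,yaw,n=None):
    o=ctrl.get_obs();p=np.array(o['ee_pos']);y0=o['eef_rot'][2]
    d=np.array([x,y,z])-p; s=-(yaw-y0); s=(s+np.pi)%(2*np.pi)-np.pi
    if n is None: n=max(int(np.ceil(np.linalg.norm(d)/.055)),int(np.ceil(abs(s)/.17)),1)
    rows=[];sp=s/n
    for i in range(n):
        a=y0-sp*i
        X=np.array([np.cos(a),np.sin(a),0]);Y=np.array([np.sin(a),-np.cos(a),0])
        q=d/n; rows.append([int(round(1000*v)) for v in (q@X,q@Y,-q[2])])
    print('from',p.round(4),round(y0,3),'n',n,'total spin',round(s,3))
    for i in range(0,n,5): print(json.dumps(dict(xyz=rows[i:i+5],spin=[round(sp,3)]*len(rows[i:i+5]))))
if __name__=='__main__': a=[float(v) for v in sys.argv[1:]]; plan(*a[:4],n=int(a[4]) if len(a)>4 else None)
E
python3 go.py 0.42 0.24 0.25 2.1
```

```text
from [0.2455 0.492  0.227 ] 2.679 n 6 total spin 0.579
{"xyz": [[-45, -25, -4], [-47, -20, -4], [-49, -16, -4], [-50, -11, -4], [-51, -6, -4]], "spin": [0.096, 0.096, 0.096, 0.096, 0.096]}
{"xyz": [[-51, -1, -4]], "spin": [0.096]}
```

```bash
python3 -m creep '{"xyz": [[-45, -25, -4], [-47, -20, -4], [-49, -16, -4], [-50, -11, -4], [-51, -6, -4]], "spin": [0.096, 0.096, 0.096, 0.096, 0.096]}'
python3 -m creep '{"xyz": [[-51, -1, -4],[0,0,0],[0,0,0]], "spin": [0.096,0,0]}' 40 20
python3 -c "
from h import *
snap('wrist','w1')"
```

```text
time_s: 0.78
ee_pos: [0.392, 0.2794, 0.2475]
eef_rot: [-3.142, 0.0, 2.196]
force: [-0.2, 0.6, 0.6]
grip_width: 0.0942
time_s: 1.15
ee_pos: [0.4202, 0.2393, 0.2512]
eef_rot: [-3.141, -0.0, 2.103]
force: [0.8, -0.4, -1.6]
grip_width: 0.0674
```

View pics/w1.png

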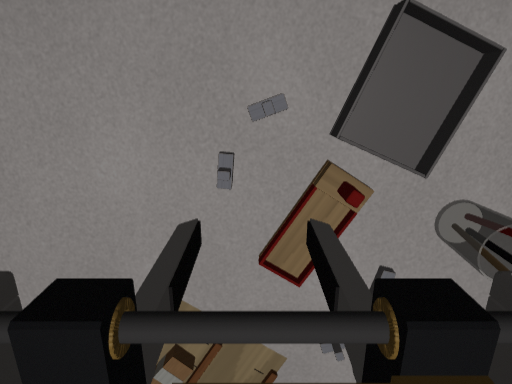

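The wrist view shows w3 at (267,107), w4 at (226,170), the whole tray, the sled and the pot. I'll enlarge it.

```bash
cat >> h.py <<'E'
def crop(fn,u0,v0,w,h,k,out):
    im,m=load(fn); c=im[v0:v0+h,u0:u0+w]
    c=cv2.resize(c,None,fx=k,fy=k,interpolation=cv2.INTER_CUBIC)
    c=cv2.normalize(c,None,0,255,cv2.NORM_MINMAX); cv2.imwrite('pics/'+out+'.png',c[:,:,::-1])
def px(u0,v0,k): return lambda x,y:(u0+(x+.5)/k-.5,v0+(y+.5)/k-.5)
E
python3 -c "
from h import *
crop('w1',205,80,100,75,8,'w1a')
crop('w1',250,150,140,140,4,'w1b')
crop('w1',205,140,100,75,8,'w1c')
"
```

```text
(no output)
```

View pics/w1a.png

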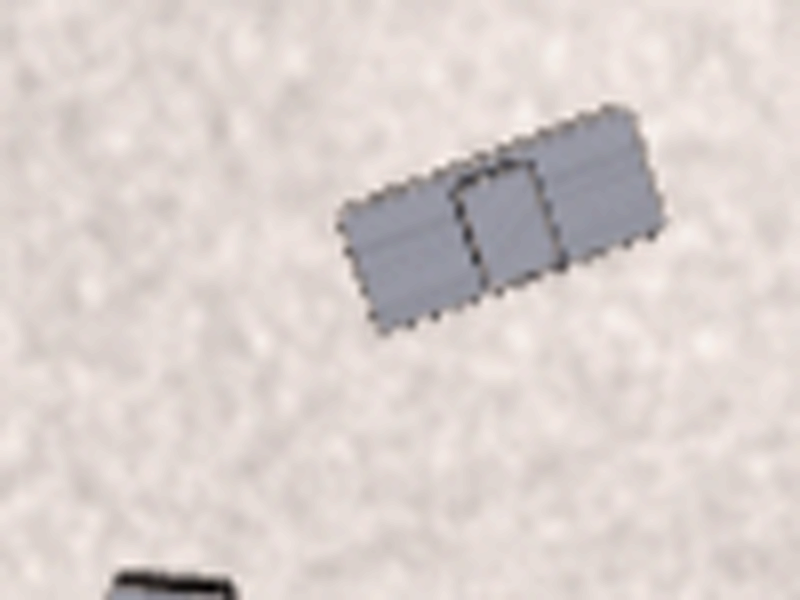

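View pics/w1b.png

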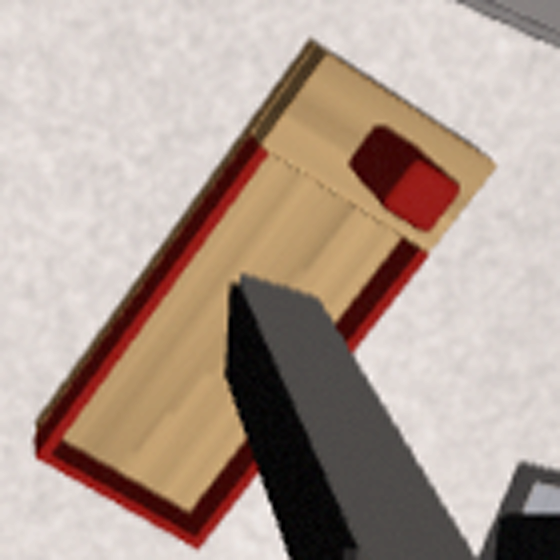

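View pics/w1c.png

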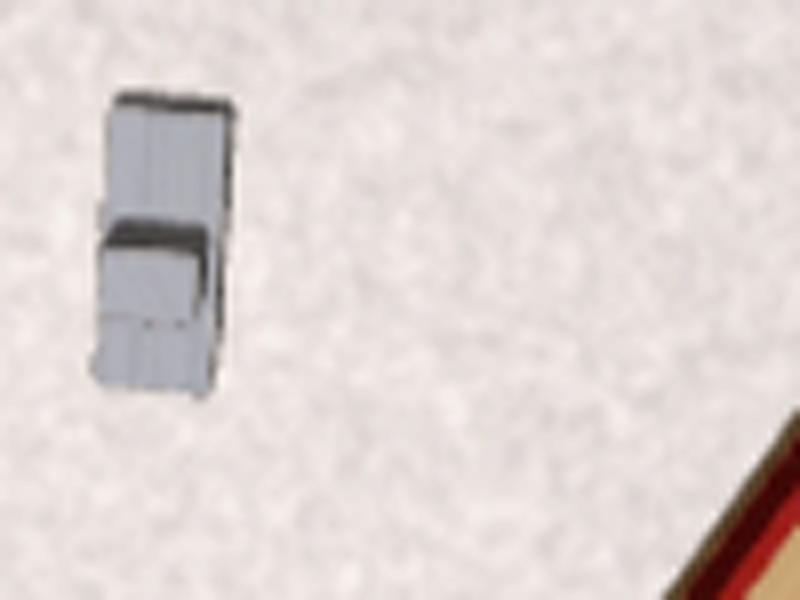

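```bash
python3 - <<'E'
from h import *
im,m=load('w1')
a=px(205,80,8);c=px(205,140,8);b=px(250,150,4)
Q=lambda f,pts,z:np.array([onz(m,*f(*p),z) for p in pts])
def rep(n,q):
    e1=(q[1]-q[0]+q[2]-q[3])/2;e2=(q[3]-q[0]+q[2]-q[1])/2
    print(n,q.mean(0).round(4),'e1',np.linalg.norm(e1).round(4),np.arctan2(e1[1],e1[0]).round(3),'e2',np.linalg.norm(e2).round(4),np.arctan2(e2[1],e2[0]).round(3))
rep('w4 blk',Q(c,[(107,245),(200,250),(195,322),(100,318)],.038))
rep('w4 slab',Q(c,[(110,107),(227,112),(210,392),(95,380)],.016))
rep('w3 slab',Q(a,[(345,212),(625,108),(662,235),(385,330)],.016))
q=Q(b,[(38,455),(197,547),(495,165),(320,52)],.026);print(q.round(4));rep('sled',q)
rep('grip',Q(b,[(418,158),(460,186),(428,230),(388,206)],.07))
T=np.array([onz(m,u,v,.035) for u,v in((404,2),(502,50),(426,177),(332,134))]);print(T.round(4));rep('tray',T)
E
```

```text
w4 blk [0.3925 0.2103 0.038 ] e1 0.0146 0.483 e2 0.0117 -1.147
w4 slab [0.392  0.2102 0.016 ] e1 0.019 0.456 e2 0.0467 -1.122
w3 slab [0.3987 0.3077 0.016 ] e1 0.0454 0.866 e2 0.0194 -0.713
[[0.4978 0.1207 0.026 ]
 [0.5659 0.1177 0.026 ]
 [0.5715 0.2875 0.026 ]
 [0.5012 0.2896 0.026 ]]
sled [0.5341 0.2039 0.026 ] e1 0.0693 -0.037 e2 0.1694 1.544
grip [0.5368 0.2723 0.07  ] e1 0.0149 -0.029 e2 0.016 -1.538
[[0.4673 0.476  0.035 ]
 [0.5914 0.4938 0.035 ]
 [0.6128 0.3362 0.035 ]
 [0.4808 0.3206 0.035 ]]
tray [0.5381 0.4066 0.035 ] e1 0.1291 0.13 e2 0.1574 -1.46
```

```bash
python3 go.py 0.392 0.2102 0.1 0.44
```

```text
from [0.42   0.2397 0.2512] 2.104 n 10 total spin 1.664
{"xyz": [[-1, -4, 15], [-2, -4, 15], [-2, -3, 15], [-3, -3, 15], [-3, -2, 15]], "spin": [0.166, 0.166, 0.166, 0.166, 0.166]}
{"xyz": [[-4, -2, 15], [-4, -1, 15], [-4, -1, 15], [-4, 0, 15], [-4, 1, 15]], "spin": [0.166, 0.166, 0.166, 0.166, 0.166]}
```

```bash
python3 -m creep '{"xyz": [[-1, -4, 15], [-2, -4, 15], [-2, -3, 15], [-3, -3, 15], [-3, -2, 15]], "spin": [0.166, 0.166, 0.166, 0.166, 0.166]}' 36 20
python3 -m creep '{"xyz": [[-4, -2, 15], [-4, -1, 15], [-4, -1, 15], [-4, 0, 15], [-4, 1, 15]], "spin": [0.166, 0.166, 0.166, 0.166, 0.166]}'
python3 go.py 0.392 0.2102 0.042 0.44;  python3 -c "
from h import *
snap('wrist','w2')"
```

```text
time_s: 1.82
ee_pos: [0.4059, 0.2255, 0.1759]
eef_rot: [-3.141, 0.0, 1.27]
force: [0.6, -0.3, -0.5]
grip_width: 0.0365
time_s: 2.45
ee_pos: [0.3915, 0.2106, 0.1009]
eef_rot: [-3.142, 0.0, 0.44]
force: [0.4, -0.1, -0.4]
grip_width: 0.0363
from [0.3915 0.2106 0.1009] 0.44 n 2 total spin -0.0
{"xyz": [[0, 0, 29], [0, 0, 29]], "spin": [-0.0, -0.0]}
```

View pics/w2.png

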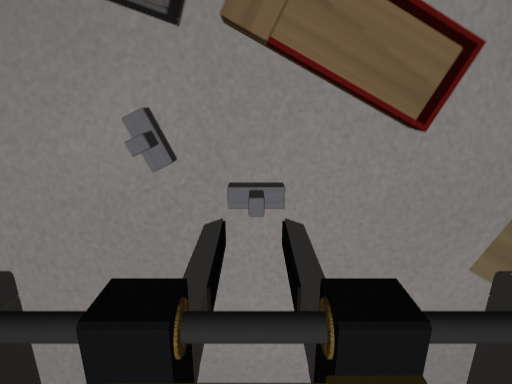

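The weight sits level at (256,200), centred between the fingers, so I'll descend and grip.

```bash
python3 -m creep '{"xyz": [[0,0,30],[0,0,29],[0,0,0]], "spin": [0,0,0]}'
python3 -m creep '{"xyz": [[0,0,0],[0,0,0],[0,0,0]], "spin": [0,0,0]}' 0 25
python3 -m creep '{"xyz": [[0,0,-30],[0,0,-50],[0,0,-20]], "spin": [0,0,0]}'
python3 - <<'E'
from h import *
from go import plan
c=np.array([.5345,.204]);th=-1.60
p=c+.070*np.array([np.cos(th),np.sin(th)]);print(p)
plan(*p,.12,1.54)
E
```

```text
time_s: 2.88
ee_pos: [0.391, 0.2099, 0.0414]
eef_rot: [-3.141, 0.003, 0.447]
force: [0.1, -0.3, 0.8]
grip_width: 0.036
time_s: 3.25
ee_pos: [0.3926, 0.2098, 0.0433]
eef_rot: [3.142, -0.002, 0.443]
force: [-1.8, 0.3, 5.6]
grip_width: 0.0119
time_s: 3.62
ee_pos: [0.3929, 0.2099, 0.1452]
eef_rot: [3.141, -0.004, 0.443]
force: [0.5, 0.6, -1.5]
grip_width: 0.0116
[0.53245603 0.13402985]
from [0.3929 0.2099 0.1452] 0.443 n 7 total spin -1.097
{"xyz": [[13, 18, 4], [10, 20, 4], [7, 22, 4], [4, 22, 4], [0, 23, 4]], "spin": [-0.157, -0.157, -0.157, -0.157, -0.157]}
{"xyz": [[-3, 22, 4], [-7, 22, 4]], "spin": [-0.157, -0.157]}
```

```bash
python3 -m creep '{"xyz": [[13, 18, 4], [10, 20, 4], [7, 22, 4], [4, 22, 4], [0, 23, 4]], "spin": [-0.157, -0.157, -0.157, -0.157, -0.157]}'
python3 -m creep '{"xyz": [[-3, 22, 4], [-7, 22, 4],[0,0,0]], "spin": [-0.157, -0.157,0]}'
python3 -c "
from h import *
snap('wrist','w3');print(ctrl.get_obs()['ee_pos'],ctrl.get_obs()['eef_rot'][2])"
```

```text
time_s: 4.25
ee_pos: [0.492, 0.1551, 0.1225]
eef_rot: [3.142, -0.0, 1.233]
force: [0.4, 0.9, -1.9]
grip_width: 0.0117
time_s: 4.62
ee_pos: [0.5319, 0.1338, 0.1142]
eef_rot: [-3.141, 0.0, 1.541]
force: [1.3, -0.4, -0.6]
grip_width: 0.0116
[0.53130096 0.13420705 0.11428197] 1.5384710871162808
```

View pics/w3.png

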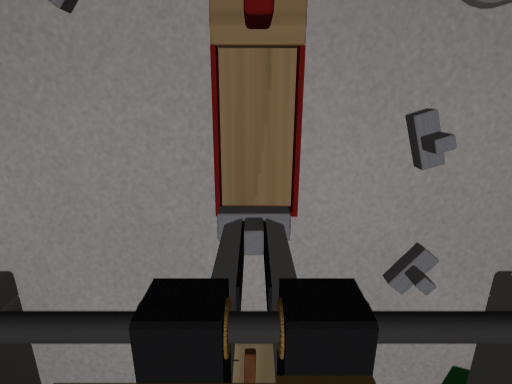

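```bash
python3 - <<'E'
from h import *
im,m=load('w3')
P=[onz(m,u,v,.026) for u,v in((211,46),(303,46),(297,213),(217,213))]
for p in P: print(p.round(4))
r=(P[0]+P[1])/2; f=(P[2]+P[3])/2; d=f-r; th=np.arctan2(d[1],d[0]); print('yaw',th)
c=r+.049*d/np.linalg.norm(d); print('centre est',c.round(4))
for s in (.07,.045,.02,-.005,-.03): print(s,(c+s*d/np.linalg.norm(d)).round(4))
E
```

```text
[0.5035 0.2526 0.026 ]
[0.5708 0.2504 0.026 ]
[0.5676 0.1197 0.026 ]
[0.4994 0.1217 0.026 ]
yaw -1.5986044877899988
centre est [0.5358 0.2025 0.026 ]
0.07 [0.5339 0.1325 0.026 ]
0.045 [0.5346 0.1575 0.026 ]
0.02 [0.5352 0.1825 0.026 ]
-0.005 [0.5359 0.2075 0.026 ]
-0.03 [0.5366 0.2325 0.026 ]
```

```bash
python3 -m creep '{"xyz": [[2,2,20],[0,0,30],[0,0,9],[0,0,0]], "spin": [0,0,0,0]}'
python3 -m creep '{"xyz": [[0,0,0],[0,0,0],[0,0,0]], "spin": [0,0,0]}' 22 25
python3 -m creep '{"xyz": [[0,0,-20],[0,0,-50],[0,0,-50],[0,0,0]], "spin": [0,0,0,0]}'
python3 go.py 0.3987 0.3077 0.12 2.437
python3 -c "
from h import *
snap('wrist','w4')"
```

```text
time_s: 5.18
ee_pos: [0.5333, 0.1366, 0.0557]
eef_rot: [-3.141, 0.0, 1.541]
force: [-0.7, -0.1, -0.6]
grip_width: 0.0118
time_s: 5.55
ee_pos: [0.5338, 0.1364, 0.056]
eef_rot: [3.141, -0.0, 1.542]
force: [0.3, -0.4, -0.7]
grip_width: 0.0219
time_s: 6.05
ee_pos: [0.535, 0.1366, 0.1794]
eef_rot: [3.135, -0.001, 1.542]
force: [0.0, -0.2, -0.2]
grip_width: 0.0221
from [0.535  0.1366 0.1794] 1.542 n 6 total spin -0.895
{"xyz": [[28, -24, 10], [31, -19, 10], [34, -14, 10], [35, -9, 10], [36, -4, 10]], "spin": [-0.149, -0.149, -0.149, -0.149, -0.149]}
{"xyz": [[36, 2, 10]], "spin": [-0.149]}
```

View pics/w4.png

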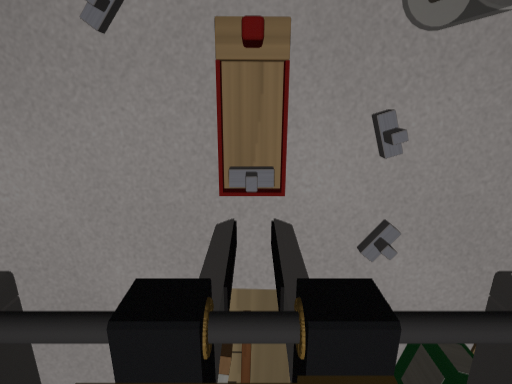

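The first weight is down at the front of the tray at (251,178). The two right-hand weights are at (388,133) and (380,241), so I'll measure them from this view. Next is w3.

```bash
python3 -m creep '{"xyz": [[28, -24, 10], [31, -19, 10], [34, -14, 10], [35, -9, 10], [36, -4, 10]], "spin": [-0.149, -0.149, -0.149, -0.149, -0.149]}' 36 
python3 -m creep '{"xyz": [[36, 2, 10],[0,0,0],[0,0,0]], "spin": [-0.149,0,0]}'
python3 -c "
from h import *
snap('wrist','w5')
crop('w5',205,130,100,100,6,'w5a')
crop('w4',350,95,75,60,8,'w4a')
crop('w4',350,205,75,60,8,'w4b')"
```

```text
time_s: 6.72
ee_pos: [0.4187, 0.2796, 0.1237]
eef_rot: [-3.139, -0.0, 2.292]
force: [0.3, 1.0, -1.3]
grip_width: 0.036
time_s: 7.1
ee_pos: [0.398, 0.3071, 0.1148]
eef_rot: [-3.14, -0.0, 2.434]
force: [0.1, -0.1, 0.1]
grip_width: 0.0359
```

View pics/w5.png

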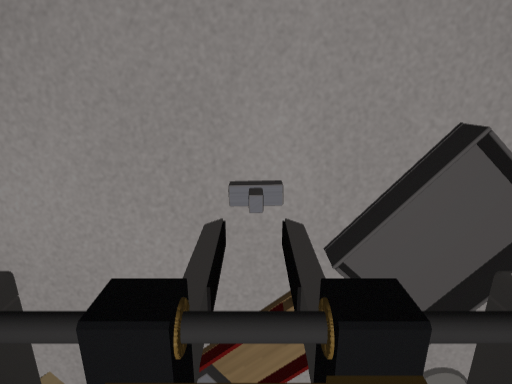

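View pics/w4a.png

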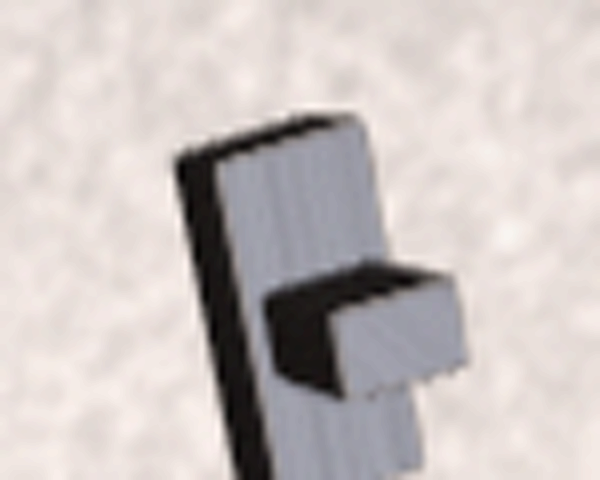

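View pics/w4b.png

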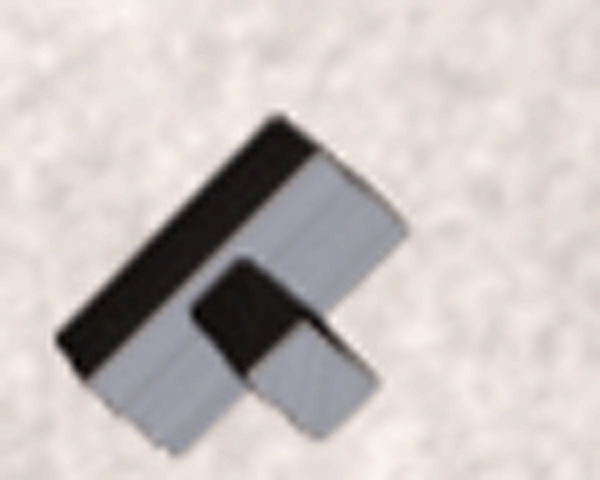

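```bash
python3 -m creep '{"xyz": [[0,0,30],[0,0,30],[0,0,13],[0,0,0]], "spin": [0,0,0,0]}'
python3 -m creep '{"xyz": [[0,0,0],[0,0,0],[0,0,0]], "spin": [0,0,0]}' 0 25
python3 -m creep '{"xyz": [[0,0,-30],[0,0,-50],[0,0,-20]], "spin": [0,0,0]}'
python3 - <<'E'
from h import *
from go import plan
im,m=load('w4');a=px(350,95,8);b=px(350,205,8)
Q=lambda f,pts,z:np.array([onz(m,*f(*p),z) for p in pts])
def rep(n,q):
    e1=(q[1]-q[0]+q[2]-q[3])/2;e2=(q[3]-q[0]+q[2]-q[1])/2
    print(n,q.mean(0).round(4),'e1',np.linalg.norm(e1).round(4),np.arctan2(e1[1],e1[0]).round(3),'e2',np.linalg.norm(e2).round(4),np.arctan2(e2[1],e2[0]).round(3))
rep('w1blk',Q(a,[(330,318),(452,275),(468,360),(345,400)],.038))
q=Q(a,[(217,165),(358,115),(420,470)],.016);rep('w1 slab',np.array([*q,q[0]+q[2]-q[1]]))
rep('w2blk',Q(b,[(308,320),(378,382),(318,440),(247,375)],.038))
rep('w2 slab',Q(b,[(318,153),(408,230),(178,455),(90,378)],.016))
i0,m0=load('top0')
for x,y in((235,50),(190,103)): print('pen tip',onz(m0,85+x/4,130+y/4,.15))
c=np.array([.535,.2035]);th=-1.60
p=c+.043*np.array([np.cos(th),np.sin(th)]);print(p)
plan(*p,.12,1.54)
E
```

```text
time_s: 7.65
ee_pos: [0.3982, 0.3071, 0.0422]
eef_rot: [-3.141, -0.0, 2.435]
force: [0.5, 0.4, 0.8]
grip_width: 0.0359
time_s: 8.02
ee_pos: [0.3983, 0.3078, 0.0431]
eef_rot: [3.14, 0.0, 2.436]
force: [-0.5, -0.7, 4.2]
grip_width: 0.0114
time_s: 8.4
ee_pos: [0.3986, 0.308, 0.1452]
eef_rot: [3.138, 0.001, 2.436]
force: [-1.0, -0.0, -1.9]
grip_width: 0.012
w1blk [0.6775 0.1773 0.038 ] e1 0.015 0.308 e2 0.0106 -1.289
w1 slab [0.6776 0.1769 0.016 ] e1 0.0183 0.315 e2 0.0476 -1.3
w2blk [0.6789 0.0531 0.038 ] e1 0.0144 -0.758 e2 0.0111 -2.3
w2 slab [0.6789 0.053  0.016 ] e1 0.0188 -0.74 e2 0.0458 -2.281
pen tip [0.75129765 0.30399854 0.15      ]
pen tip [0.70888192 0.33822435 0.15      ]
[0.53374442 0.16051834]
from [0.3986 0.308  0.1452] 2.436 n 6 total spin 0.896
{"xyz": [[-33, -4, 4], [-33, 1, 4], [-33, 6, 4], [-32, 11, 4], [-30, 15, 4]], "spin": [0.149, 0.149, 0.149, 0.149, 0.149]}
{"xyz": [[-27, 19, 4]], "spin": [0.149]}
```

```bash
python3 -m creep '{"xyz": [[-33, -4, 4], [-33, 1, 4], [-33, 6, 4], [-32, 11, 4], [-30, 15, 4]], "spin": [0.149, 0.149, 0.149, 0.149, 0.149]}'
python3 -m creep '{"xyz": [[-27, 19, 4],[0,0,0],[0,0,0]], "spin": [0.149,0,0]}'
python3 go.py 0.534 0.1605 0.0555 1.54
python3 -c "
from h import *
snap('wrist','w6')"
```

```text
time_s: 9.02
ee_pos: [0.5118, 0.1837, 0.1224]
eef_rot: [3.142, 0.0, 1.686]
force: [-0.5, 0.0, -1.7]
grip_width: 0.0114
time_s: 9.4
ee_pos: [0.5329, 0.1604, 0.1184]
eef_rot: [-3.141, -0.0, 1.544]
force: [-1.2, 0.4, -1.2]
grip_width: 0.012
from [0.5329 0.1604 0.1184] 1.544 n 2 total spin 0.004
{"xyz": [[0, 1, 31], [0, 1, 31]], "spin": [0.002, 0.002]}
```

View pics/w6.png

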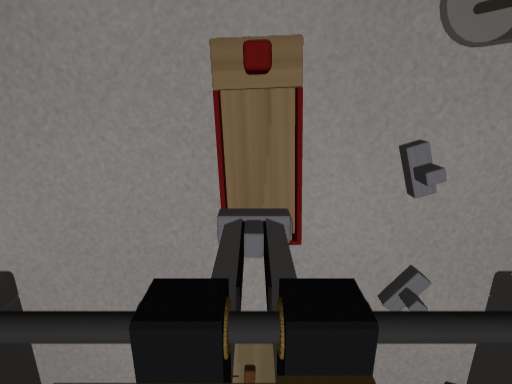

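```bash
python3 - <<'E'
from h import *
crop('w6',190,30,130,220,3,'w6a')
for n,pts in(('w4',((216,60),(290,60),(286,194),(219,194))),('w6',((214,88),(302,88),(301,243),(225,205)))):
    im,m=load(n);P=[onz(m,u,v,.026) for u,v in pts];print([p[:2].round(4) for p in P])
E
```

```text
[array([0.5033, 0.2529]), array([0.5727, 0.2509]), array([0.569 , 0.1187]), array([0.4979, 0.121 ])]
[array([0.5039, 0.2499]), array([0.5719, 0.248 ]), array([0.5732, 0.1159]), array([0.5072, 0.1538])]
```

View pics/w6a.png

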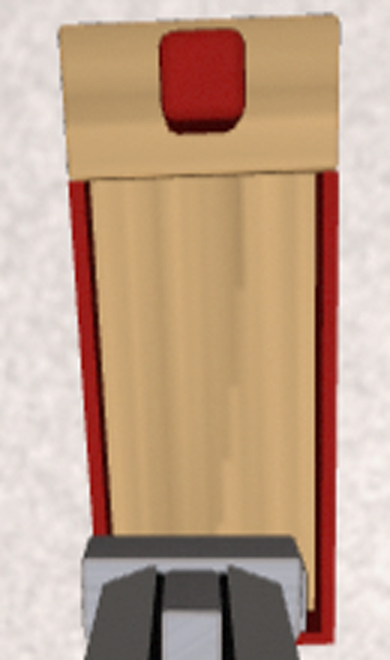

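The sled has turned by about 3° since the last view, possibly from the disturbance acting on the weight in its tray. I'll back up and look before placing.

```bash
python3 -m creep '{"xyz": [[-20,0,-40],[-20,0,-40],[0,0,0],[0,0,0]], "spin": [0,0,0,0]}'
python3 -c "
from h import *
snap('wrist','w7');crop('w7',200,60,110,150,4,'w7a')"
```

```text
time_s: 9.95
ee_pos: [0.5316, 0.1207, 0.1978]
eef_rot: [-3.141, 0.0, 1.543]
force: [-0.1, -1.2, -1.3]
grip_width: 0.0116
```

View pics/w7.png

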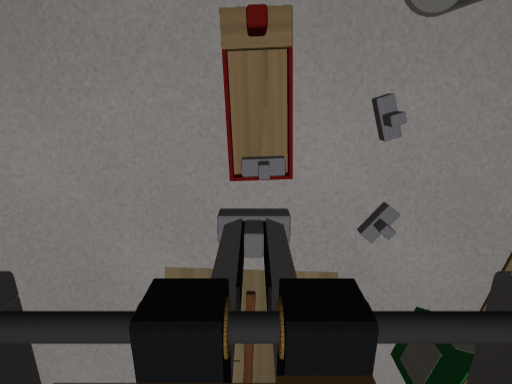

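View pics/w7a.png

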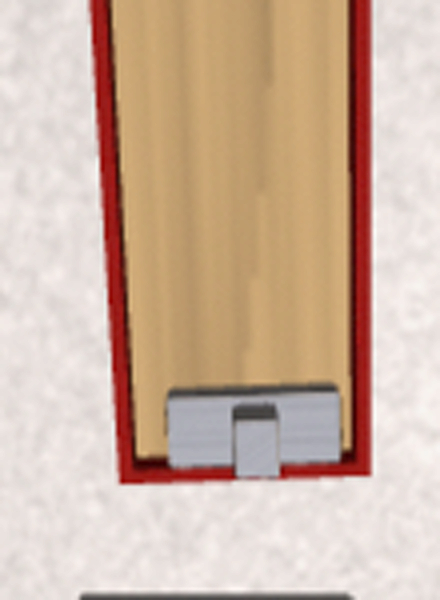

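```bash
python3 - <<'E'
from h import *
from go import plan
im,m=load('w7');a=px(200,60,4)
P=[onz(m,u,v,.026) for u,v in((223.,50),(293,47),a(371,474),a(120,484))]
print([p[:2].round(4) for p in P])
P=np.array(P)[:,:2];d=(P[2]+P[3]-P[0]-P[1])/2;L=np.linalg.norm(d);d/=L;th=np.arctan2(d[1],d[0]);e=P[1]-P[0]+P[2]-P[3]
c=P.mean(0)+d*(.049/2-.043+.0)*1.0
print('L',L,'yaw',th,np.arctan2(e[1],e[0])-np.pi/2,'tray mid',P.mean(0))
c=P.mean(0)-d*.0185; print('centre',c)
print('grip',c-.068*d)
for s in(.043,.019,-.005,-.029): print(s,(c+s*d).round(4))
plan(*(c+.043*d),.12,th+np.pi)
E
```

```text
[array([0.5039, 0.2477]), array([0.5728, 0.2484]), array([0.5732, 0.1151]), array([0.5037, 0.1141])]
L 0.13348393446299367 yaw -1.5702804213302424 -1.5588835500471254 tray mid [0.538407   0.18133193]
centre [0.53839746 0.19983193]
grip [0.53836237 0.26783192]
0.043 [0.5384 0.1568]
0.019 [0.5384 0.1808]
-0.005 [0.5384 0.2048]
-0.029 [0.5384 0.2288]
from [0.5315 0.1207 0.1973] 1.543 n 2 total spin -0.028
{"xyz": [[18, 3, 39], [18, 3, 39]], "spin": [-0.014, -0.014]}
```

```bash
python3 -m creep '{"xyz": [[18,3,39],[18,3,39],[0,0,0],[0,0,0]], "spin": [-0.014,-0.014,0,0]}'
python3 go.py 0.5384 0.1575 0.0555 1.57 3
```

```text
time_s: 10.5
ee_pos: [0.5391, 0.1559, 0.1212]
eef_rot: [3.141, -0.0, 1.57]
force: [-0.0, 0.0, -0.8]
grip_width: 0.0121
from [0.5391 0.1559 0.1212] 1.57 n 3 total spin 0.0
{"xyz": [[1, 0, 22], [1, 0, 22], [1, 0, 22]], "spin": [0.0, 0.0, 0.0]}
```

```bash
python3 -m creep '{"xyz": [[2,0,22],[0,0,22],[0,0,20],[0,0,0]], "spin": [0,0,0,0]}'
python3 -m creep '{"xyz": [[0,0,0],[0,0,0],[0,0,0]], "spin": [0,0,0]}' 22 25
python3 -m creep '{"xyz": [[0,0,-20],[0,0,-50],[0,0,-50],[0,0,0]], "spin": [0,0,0,0]}'
python3 -c "
from h import *
snap('wrist','w8')"
```

```text
time_s: 11.0
ee_pos: [0.539, 0.1575, 0.0568]
eef_rot: [-3.141, 0.0, 1.569]
force: [0.4, 0.4, -1.2]
grip_width: 0.0115
time_s: 11.38
ee_pos: [0.5393, 0.1579, 0.0572]
eef_rot: [3.14, -0.0, 1.57]
force: [0.1, -0.5, 0.1]
grip_width: 0.0219
time_s: 11.88
ee_pos: [0.5404, 0.1583, 0.1806]
eef_rot: [3.135, -0.002, 1.57]
force: [-0.9, 0.2, -0.1]
grip_width: 0.0221
```

View pics/w8.png

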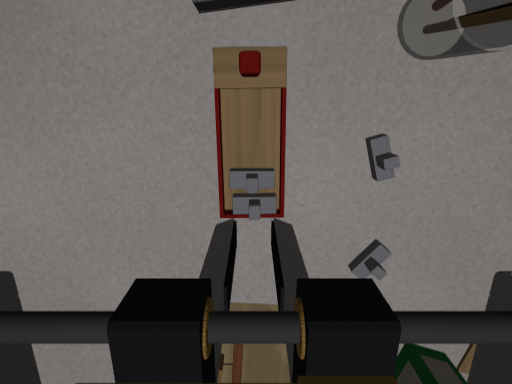

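Both weights are in the tray at (252,178) and (254,204). Next is w2.

```bash
python3 go.py 0.6789 0.053 0.12 2.42
```

```text
from [0.5394 0.1581 0.1779] 1.57 n 6 total spin -0.85
{"xyz": [[-17, 23, 10], [-21, 21, 10], [-23, 17, 10], [-26, 14, 10], [-27, 10, 10]], "spin": [-0.142, -0.142, -0.142, -0.142, -0.142]}
{"xyz": [[-28, 6, 10]], "spin": [-0.142]}
```

```bash
python3 -m creep '{"xyz": [[-17, 23, 8], [-21, 21, 8], [-23, 17, 10], [-26, 14, 10], [-27, 10, 10]], "spin": [-0.142, -0.142, -0.142, -0.142, -0.142]}' 36
python3 -m creep '{"xyz": [[-28, 6, 10],[0,0,0],[0,0,0]], "spin": [-0.142,0,0]}'
python3 go.py 0.6789 0.053 0.0425 2.42 3
python3 -c "
from h import *
snap('wrist','w9')"
```

```text
time_s: 12.55
ee_pos: [0.6549, 0.0697, 0.1282]
eef_rot: [-3.14, -0.002, 2.284]
force: [-0.6, 0.5, 0.9]
grip_width: 0.0357
time_s: 12.92
ee_pos: [0.6769, 0.0535, 0.1195]
eef_rot: [-3.141, -0.001, 2.42]
force: [0.6, 0.8, -0.1]
grip_width: 0.0361
from [0.6769 0.0535 0.1195] 2.42 n 3 total spin -0.0
{"xyz": [[-1, 0, 26], [-1, 0, 26], [-1, 0, 26]], "spin": [-0.0, -0.0, -0.0]}
```

View pics/w9.png

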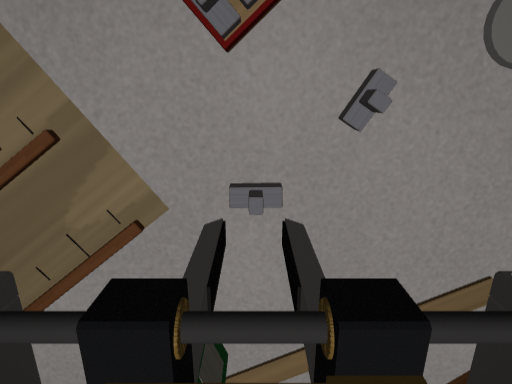

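```bash
python3 -m creep '{"xyz": [[-2,0,26],[0,0,26],[0,0,25],[0,0,0]], "spin": [0,0,0,0]}'
python3 -m creep '{"xyz": [[0,0,0],[0,0,0],[0,0,0]], "spin": [0,0,0]}' 0 25
python3 -m creep '{"xyz": [[0,0,-30],[0,0,-50],[0,0,-20]], "spin": [0,0,0]}'
python3 go.py 0.5384 0.1808 0.12 1.574
```

```text
time_s: 13.48
ee_pos: [0.6779, 0.0524, 0.0421]
eef_rot: [-3.14, -0.002, 2.422]
force: [0.2, 0.2, 0.4]
grip_width: 0.0356
time_s: 13.85
ee_pos: [0.6795, 0.0518, 0.0445]
eef_rot: [3.141, 0.001, 2.422]
force: [-0.4, 1.3, 4.8]
grip_width: 0.0119
time_s: 14.22
ee_pos: [0.68, 0.0517, 0.1467]
eef_rot: [3.139, 0.003, 2.422]
force: [-0.2, -0.1, -2.1]
grip_width: 0.0119
from [0.68   0.0517 0.1467] 2.422 n 5 total spin 0.848
{"xyz": [[38, 1, 5], [38, -6, 5], [36, -12, 5], [34, -18, 5], [30, -23, 5]], "spin": [0.17, 0.17, 0.17, 0.17, 0.17]}
```

```bash
python3 -m creep '{"xyz": [[38, 1, 5], [38, -6, 5], [36, -12, 5], [34, -18, 5], [30, -23, 5]], "spin": [0.17, 0.17, 0.17, 0.17, 0.17]}'
python3 -m creep '{"xyz": [[0,0,0],[0,0,0]], "spin": [0,0]}'
python3 go.py 0.5384 0.1815 0.0565 1.574 3
python3 -c "
from h import *
snap('wrist','w10')"
```

```text
time_s: 14.85
ee_pos: [0.5371, 0.1811, 0.1175]
eef_rot: [-3.141, 0.0, 1.566]
force: [0.9, -0.6, -0.5]
grip_width: 0.0119
time_s: 15.1
ee_pos: [0.5387, 0.1803, 0.1182]
eef_rot: [-3.141, 0.0, 1.574]
force: [0.1, 0.1, -2.1]
grip_width: 0.012
from [0.5387 0.1803 0.1182] 1.574 n 3 total spin -0.0
{"xyz": [[0, 0, 21], [0, 0, 21], [0, 0, 21]], "spin": [-0.0, -0.0, -0.0]}
```

View pics/w10.png

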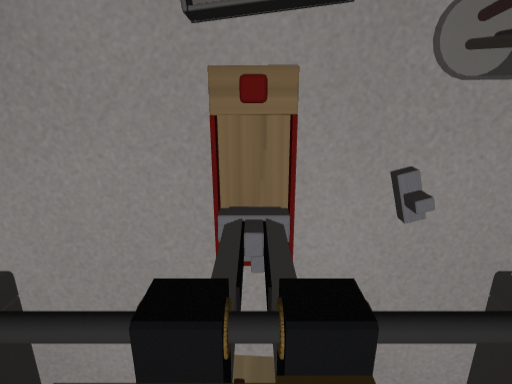

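```bash
python3 -m creep '{"xyz": [[2,0,22],[0,0,22],[0,0,17],[0,0,0]], "spin": [0,0,0,0]}'
python3 -m creep '{"xyz": [[0,0,0],[0,0,0],[0,0,0]], "spin": [0,0,0]}' 22 25
python3 -m creep '{"xyz": [[0,0,-20],[0,0,-50],[0,0,-50],[0,0,0]], "spin": [0,0,0,0]}'
python3 go.py 0.6776 0.177 0.12 0.27
python3 -c "
from h import *
snap('wrist','w11')"
```

```text
time_s: 15.65
ee_pos: [0.5383, 0.182, 0.0565]
eef_rot: [-3.14, 0.0, 1.572]
force: [0.2, -0.2, -1.9]
grip_width: 0.0116
time_s: 16.02
ee_pos: [0.5387, 0.1825, 0.058]
eef_rot: [3.141, -0.0, 1.572]
force: [-0.3, 0.4, 0.8]
grip_width: 0.022
time_s: 16.52
ee_pos: [0.5399, 0.1829, 0.1817]
eef_rot: [3.135, -0.002, 1.572]
force: [0.0, 0.2, -0.4]
grip_width: 0.0221
from [0.5399 0.1829 0.1817] 1.572 n 8 total spin 1.302
{"xyz": [[-1, 17, 8], [2, 17, 8], [5, 17, 8], [7, 16, 8], [10, 14, 8]], "spin": [0.163, 0.163, 0.163, 0.163, 0.163]}
{"xyz": [[12, 12, 8], [14, 10, 8], [15, 8, 8]], "spin": [0.163, 0.163, 0.163]}
```

View pics/w11.png

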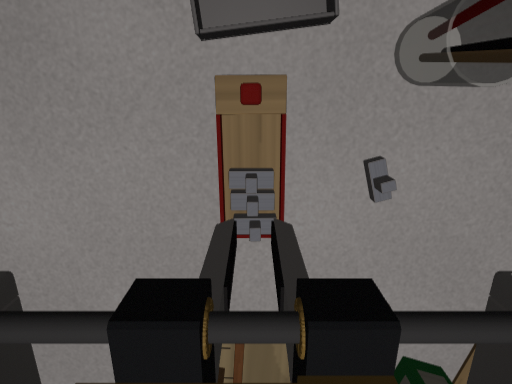

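Three weights are in. For the last one, pinching across y would put the gripper body over the pen pot, so I'll pinch its block across x (16 mm). That also leaves room for the fingers at the rear of the tray.

```bash
python3 - <<'E'
from h import *
from go import plan
im,m=load('w11');crop('w11',350,145,60,70,8,'w11a')
plan(.6776,.177,.13,1.875)
E
```

```text
from [0.5389 0.1827 0.1791] 1.572 n 3 total spin -0.303
{"xyz": [[-2, 46, 16], [-7, 46, 16], [-11, 45, 16]], "spin": [-0.101, -0.101, -0.101]}
```

View pics/w11a.png

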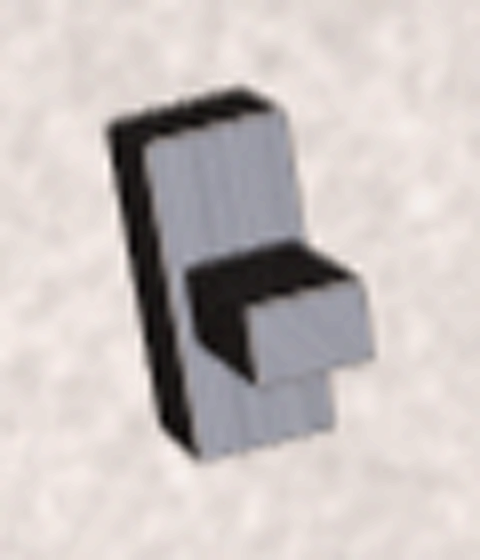

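```bash
python3 - <<'E'
from h import *
im,m=load('w11');a=px(350,145,8)
for pts,z in(([(147,145),(287,108),(333,430),(200,460)],.016),([(247,305),(362,278),(375,355),(257,385)],.038)):
    q=np.array([onz(m,*a(*p),z) for p in pts]);e=q[3]-q[0]+q[2]-q[1];print(q.mean(0).round(4),np.arctan2(e[1],e[0]))
E
python3 -m creep '{"xyz": [[-2, 46, 16], [-7, 46, 16], [-11, 45, 16],[0,0,0],[0,0,0]], "spin": [-0.101, -0.101, -0.101,0,0]}' 40
python3 -c "
from h import *
snap('wrist','w12')"
```

```text
[0.6778 0.1774 0.016 ] -1.3096687712564976
[0.6776 0.1778 0.038 ] -1.3112631828016938
time_s: 17.2
ee_pos: [0.6764, 0.1766, 0.1286]
eef_rot: [-3.14, -0.0, 1.874]
force: [1.2, 0.4, 1.2]
grip_width: 0.0403
```

View pics/w12.png

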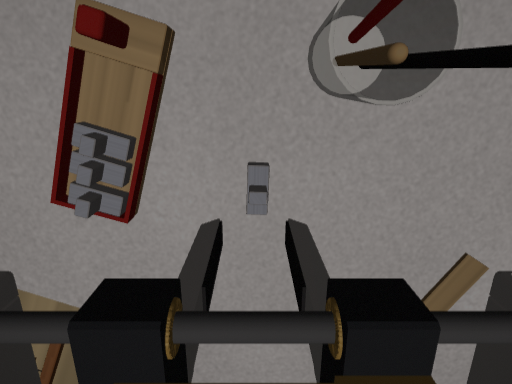

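```bash
python3 -m creep '{"xyz": [[0,1,30],[0,0,30],[0,0,25],[0,0,0]], "spin": [0,0,0,0]}'
python3 -m creep '{"xyz": [[0,0,0],[0,0,0],[0,0,0]], "spin": [0,0,0]}' 0 25
python3 -m creep '{"xyz": [[0,0,-30],[0,0,-40],[0,0,-20]], "spin": [0,0,0]}'
python3 go.py 0.5384 0.226 0.13 3.144
```

```text
time_s: 17.75
ee_pos: [0.6769, 0.177, 0.0439]
eef_rot: [-3.14, -0.0, 1.875]
force: [-0.5, 0.8, -0.1]
grip_width: 0.0403
time_s: 18.12
ee_pos: [0.6785, 0.1769, 0.0456]
eef_rot: [3.14, 0.0, 1.875]
force: [-0.2, -0.5, 5.9]
grip_width: 0.0161
time_s: 18.5
ee_pos: [0.6787, 0.177, 0.1369]
eef_rot: [3.139, 0.0, 1.875]
force: [-0.4, 0.7, -0.9]
grip_width: 0.0158
from [0.6787 0.177  0.1369] 1.875 n 8 total spin -1.269
{"xyz": [[11, -15, 1], [13, -13, 1], [15, -11, 1], [17, -8, 1], [18, -5, 1]], "spin": [-0.159, -0.159, -0.159, -0.159, -0.159]}
{"xyz": [[18, -3, 1], [19, 0, 1], [18, 3, 1]], "spin": [-0.159, -0.159, -0.159]}
```

```bash
python3 -m creep '{"xyz": [[11, -15, 1], [13, -13, 1], [15, -11, 1], [17, -8, 1], [18, -5, 1]], "spin": [-0.159, -0.159, -0.159, -0.159, -0.159]}'
python3 -m creep '{"xyz": [[18, -3, 1],[19,0,1],[18,3,1],[0,0,0],[0,0,0]], "spin": [-0.159,-0.159,-0.159,0,0]}'
python3 go.py 0.5384 0.226 0.0565 3.144 3
python3 -c "
from h import *
snap('wrist','w13')"
```

```text
time_s: 19.12
ee_pos: [0.5894, 0.2076, 0.1288]
eef_rot: [-3.141, -0.001, 2.675]
force: [0.3, 0.3, -2.0]
grip_width: 0.0157
time_s: 19.75
ee_pos: [0.538, 0.2244, 0.1264]
eef_rot: [-3.142, 0.0, -3.14]
force: [-0.1, -0.4, -1.1]
grip_width: 0.0158
from [0.538  0.2244 0.1264] -3.14 n 3 total spin -0.001
{"xyz": [[0, 1, 23], [0, 1, 23], [0, 1, 23]], "spin": [-0.0, -0.0, -0.0]}
```

View pics/w13.png

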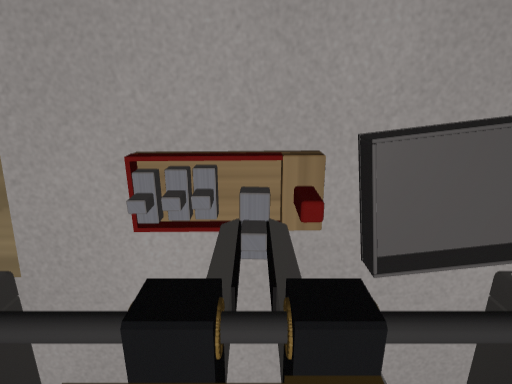

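```bash
python3 -m creep '{"xyz": [[0,1,25],[0,0,25],[0,0,18],[0,0,0]], "spin": [0,0,0,0]}'
python3 -m creep '{"xyz": [[0,0,0],[0,0,0],[0,0,0]], "spin": [0,0,0]}' 22 25
python3 -m creep '{"xyz": [[0,0,-20],[0,0,-50],[0,0,-50],[0,0,0]], "spin": [0,0,0,0]}'
python3 -c "
from h import *
snap('wrist','w14');snap('top','top1');snap('scene','scene1');crop('top1',85,130,300,150,2,'top1a')"
```

```text
time_s: 20.3
ee_pos: [0.5373, 0.2253, 0.0574]
eef_rot: [-3.141, -0.002, -3.138]
force: [-0.0, 0.5, -1.1]
grip_width: 0.0159
time_s: 20.68
ee_pos: [0.5378, 0.2256, 0.0591]
eef_rot: [3.141, 0.001, -3.136]
force: [0.5, 0.3, -0.2]
grip_width: 0.0219
time_s: 21.18
ee_pos: [0.5389, 0.2261, 0.1828]
eef_rot: [3.139, 0.007, -3.136]
force: [-0.6, -0.3, -0.2]
grip_width: 0.022
```

View pics/w14.png

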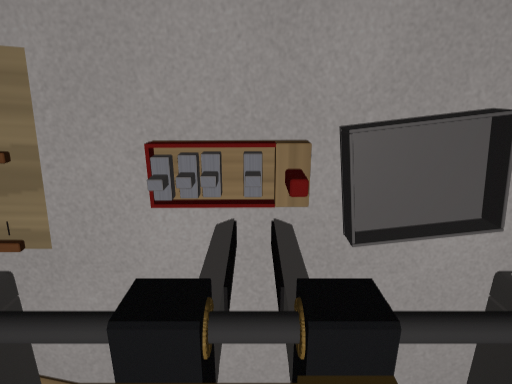

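View pics/scene1.png

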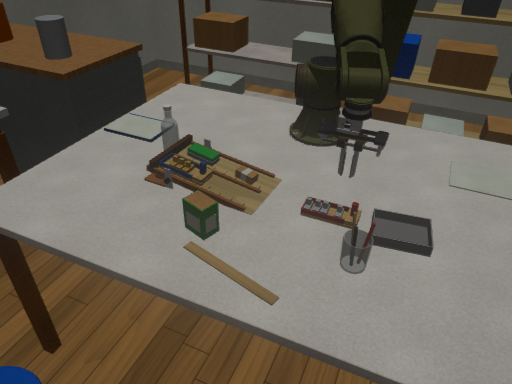

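All four weights are in the tray and no others are visible. Next I'll look at lane b.

```bash
python3 go.py 0.46 -0.17 0.26 1.5
```

```text
from [0.5371 0.2254 0.1776] -3.136 n 10 total spin 1.647
{"xyz": [[8, -40, -8], [1, -40, -8], [-5, -40, -8], [-12, -39, -8], [-18, -36, -8]], "spin": [0.165, 0.165, 0.165, 0.165, 0.165]}
{"xyz": [[-24, -33, -8], [-29, -28, -8], [-33, -23, -8], [-36, -18, -8], [-39, -11, -8]], "spin": [0.165, 0.165, 0.165, 0.165, 0.165]}
```

```bash
python3 -m creep '{"xyz": [[8, -40, -8], [1, -40, -8], [-5, -40, -8], [-12, -39, -8], [-18, -36, -8]], "spin": [0.165, 0.165, 0.165, 0.165, 0.165]}' 60 20
python3 -m creep '{"xyz": [[-24, -33, -8], [-29, -28, -8], [-33, -23, -8], [-36, -18, -8], [-39, -11, -8]], "spin": [0.165, 0.165, 0.165, 0.165, 0.165]}'
python3 -m creep '{"xyz": [[0,0,0],[0,0,0]], "spin": [0,0]}'
python3 -c "
from h import *
snap('wrist','w15')"
```

```text
time_s: 21.95
ee_pos: [0.4981, 0.0259, 0.2174]
eef_rot: [-3.14, -0.002, 2.316]
force: [0.5, -1.3, 0.2]
grip_width: 0.0598
time_s: 22.58
ee_pos: [0.46, -0.1725, 0.2574]
eef_rot: [-3.14, -0.001, 1.491]
force: [0.1, 1.0, 0.4]
grip_width: 0.0601
time_s: 22.82
ee_pos: [0.4605, -0.1708, 0.2574]
eef_rot: [-3.14, -0.001, 1.498]
force: [0.5, -0.0, -0.9]
grip_width: 0.0604
```

View pics/w15.png

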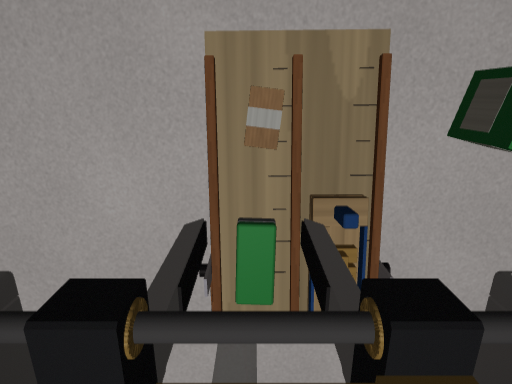

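The ramp is well framed: foot edge along y≈31 from x=206 to 388, carton at (265,118), eraser at (256,262). I'll measure the ramp, carton and eraser.

```bash
python3 - <<'E'
from h import *
crop('w15',195,20,205,150,4,'w15a');crop('w15',200,190,120,130,5,'w15b')
E
```

```text
(no output)
```

View pics/w15a.png

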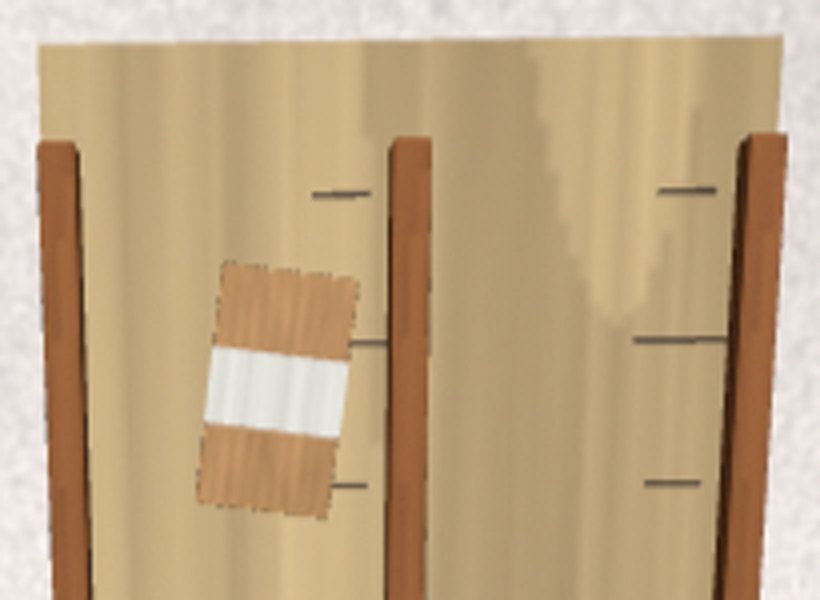

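View pics/w15b.png

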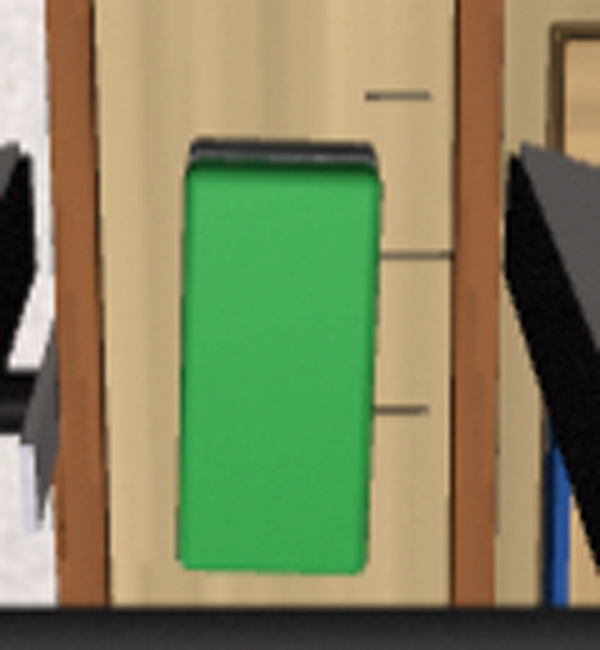

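```bash
cat >> h.py <<'E'
class Ramp:
    def __init__(s,o,yaw): s.o=np.array([o[0],o[1],0.]);s.yaw=yaw;c,n=np.cos(yaw),np.sin(yaw);a=.12
        ; 
E
python3 - <<'E'
s=open('h.py').read(); i=s.index('class Ramp')
s=s[:i]+'''class Ramp:
    def __init__(s,o,yaw):
        s.o=np.array([o[0],o[1],0.]);c,n=np.cos(yaw),np.sin(yaw);ca,sa=np.cos(.12),np.sin(.12)
        s.M=np.array([[c*ca,n*ca,sa],[-n,c,0],[-c*sa,-n*sa,ca]])  # rows: up-slope, left, normal
    def loc(s,X): return s.M@(np.array(X)-s.o)
    def world(s,l): return s.o+s.M.T@np.array(l)
    def hit(s,m,u,v,h):
        o,d=ray(m,u,v);n=s.M[2];t=(h-n@(o-s.o))/(n@d);return o+t*d
'''
open('h.py','w').write(s)
E
python3 - <<'E'
from h import *
im,m=load('w15');a=px(195,20,4);b=px(200,190,5)
A=onz(m,*a(39,44),0);B=onz(m,*a(782,38),0);print(A,B,np.linalg.norm(A-B));d=B-A;y0=np.arctan2(d[1],d[0])-np.pi/2
o=(A+B)/2;print('o',o,y0)
for yaw in(y0,-1.6235):
    r=Ramp(o,yaw);print('yaw',yaw)
    for n,f,p in(('mid0',a,(411,140)),('mid1',a,(406,590)),('mid2',b,(480,50)),('mid3',b,(474,600)),('L0',a,(58,145)),('L2',b,(70,30)),('L3',b,(84,600)),('R0',a,(767,135)),('R1',a,(745,590))):
        print(n,r.loc(r.hit(m,*f(*p),.01)).round(4))
    for n,f,pts,h in(('carton',a,[(222,262),(358,280),(327,518),(198,500)],.03),('eraser',b,[(187,172),(381,172),(366,574),(178,570)],.034)):
        q=np.array([r.loc(r.hit(m,*f(*p),h)) for p in pts]);e=q[3]-q[0]+q[2]-q[1];w=q[1]-q[0]+q[2]-q[3]
        print(n,'loc',q.mean(0).round(4),'L',np.linalg.norm(e)/2,'W',np.linalg.norm(w)/2,'ang',np.arctan2(e[1],e[0]),'world',r.world(q.mean(0)).round(4))
E
```

```text
[ 0.4106052  -0.00737521  0.        ] [ 0.63676927 -0.02250861  0.        ] 0.22666981322985993
o [ 0.52368724 -0.01494191  0.        ] -1.6376100742707331
yaw -1.6376100742707331
mid0 [ 0.031  -0.0005  0.01  ]
mid1 [0.1671 0.0004 0.01  ]
mid2 [0.2096 0.0004 0.01  ]
mid3 [0.3656 0.0014 0.01  ]
L0 [ 0.0317 -0.107   0.01  ]
L2 [ 0.2037 -0.1064  0.01  ]
L3 [ 0.3653 -0.107   0.01  ]
R0 [0.0303 0.1066 0.01  ]
R1 [0.1678 0.1086 0.01  ]
carton loc [ 0.106  -0.0417  0.03  ] L 0.0692044286729892 W 0.03955182056657692 ang -0.11836440204595881 world [ 0.4752 -0.1136  0.0425]
eraser loc [ 0.289  -0.0527  0.034 ] L 0.1077432344947619 W 0.04851773736329612 ang -0.03343473150197295 world [ 0.4522 -0.2937  0.0684]
yaw -1.6235
mid0 [ 0.031  -0.0009  0.01  ]
mid1 [ 0.1671 -0.002   0.01  ]
mid2 [ 0.2096 -0.0025  0.01  ]
mid3 [ 0.3656 -0.0037  0.01  ]
L0 [ 0.0301 -0.1075  0.01  ]
L2 [ 0.2023 -0.1092  0.01  ]
L3 [ 0.3638 -0.1121  0.01  ]
R0 [0.0319 0.1061 0.01  ]
R1 [0.1692 0.1062 0.01  ]
carton loc [ 0.1054 -0.0432  0.03  ] L 0.0692169397903139 W 0.03955813268660454 ang -0.1323675263060958 world [ 0.4752 -0.1136  0.0424]
eraser loc [ 0.2883 -0.0567  0.034 ] L 0.10777351970998379 W 0.048529552403384975 ang -0.04744322715203297 world [ 0.4522 -0.2937  0.0683]
```

```bash
python3 go.py 0.452 -0.295 0.12 1.471 5
```

```text
from [ 0.4606 -0.1705  0.2575] 1.499 n 5 total spin 0.028
{"xyz": [[-25, 0, 28], [-25, 0, 28], [-25, 0, 28], [-25, 0, 28], [-25, 1, 28]], "spin": [0.006, 0.006, 0.006, 0.006, 0.006]}
```

```bash
python3 -m creep '{"xyz": [[-25, 0, 28], [-25, 0, 28], [-25, 0, 28], [-25, 0, 28], [-25, 1, 28]], "spin": [0.006, 0.006, 0.006, 0.006, 0.006]}' 66 20
python3 -m creep '{"xyz": [[0,0,0],[0,0,0]], "spin": [0,0]}'
python3 go.py 0.452 -0.295 0.067 1.471 2
python3 -c "
from h import *
snap('wrist','w16')"
```

```text
time_s: 23.5
ee_pos: [0.4512, -0.2956, 0.1171]
eef_rot: [-3.141, -0.0, 1.469]
force: [0.7, 0.3, -0.1]
grip_width: 0.0659
time_s: 23.75
ee_pos: [0.4515, -0.295, 0.1191]
eef_rot: [3.141, 0.0, 1.468]
force: [-0.4, -0.5, -0.6]
grip_width: 0.0662
from [ 0.4515 -0.295   0.1191] 1.468 n 2 total spin -0.003
{"xyz": [[0, 0, 26], [0, 0, 26]], "spin": [-0.001, -0.001]}
```

View pics/w16.png

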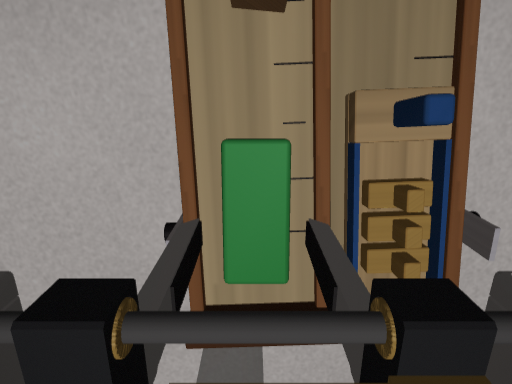

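```bash
python3 -m creep '{"xyz": [[0,0,20],[0,0,20],[0,0,12],[0,0,0]], "spin": [0,0,0,0]}' 60 20
python3 -m creep '{"xyz": [[0,0,0],[0,0,0],[0,0,0]], "spin": [0,0,0]}' 30 25
python3 -m creep '{"xyz": [[0,0,-20],[0,0,-50],[0,0,-50],[0,0,-50],[0,0,-10]], "spin": [0,0,0,0,0]}'
python3 go.py 0.545 0.37 0.25 3.27
```

```text
time_s: 24.3
ee_pos: [0.4511, -0.2955, 0.0665]
eef_rot: [-3.141, -0.0, 1.467]
force: [0.0, -0.2, 0.5]
grip_width: 0.0598
time_s: 24.68
ee_pos: [0.4513, -0.2961, 0.0673]
eef_rot: [3.14, 0.001, 1.467]
force: [-0.7, 1.8, 6.7]
grip_width: 0.0494
time_s: 25.3
ee_pos: [0.4515, -0.2965, 0.2499]
eef_rot: [3.137, 0.003, 1.467]
force: [-0.5, 0.8, -1.2]
grip_width: 0.0504
from [ 0.4515 -0.2965  0.2499] 1.467 n 13 total spin -1.803
{"xyz": [[52, 2, 0], [51, 9, 0], [49, 16, 0], [47, 23, 0], [43, 29, 0]], "spin": [-0.139, -0.139, -0.139, -0.139, -0.139]}
{"xyz": [[39, 34, 0], [33, 39, 0], [28, 44, 0], [21, 47, 0], [15, 50, 0]], "spin": [-0.139, -0.139, -0.139, -0.139, -0.139]}
{"xyz": [[8, 51, 0], [1, 52, 0], [-7, 51, 0]], "spin": [-0.139, -0.139, -0.139]}
```

```bash
python3 -m creep '{"xyz": [[52, 2, 0], [51, 9, 0], [49, 16, 0], [47, 23, 0], [43, 29, 0]], "spin": [-0.139, -0.139, -0.139, -0.139, -0.139]}'
python3 -m creep '{"xyz": [[39, 34, 0], [33, 39, 0], [28, 44, 0], [21, 47, 0], [15, 50, 0]], "spin": [-0.139, -0.139, -0.139, -0.139, -0.139]}'
python3 -m creep '{"xyz": [[8, 51, 0], [1, 52, 0], [-7, 51, 0],[0,0,0],[0,0,0]], "spin": [-0.139, -0.139, -0.139,0,0]}'
python3 -c "
from h import *
snap('wrist','w17')"
```

```text
time_s: 25.92
ee_pos: [0.4872, -0.0373, 0.2456]
eef_rot: [-3.141, -0.001, 2.166]
force: [0.8, -0.4, -1.3]
grip_width: 0.0498
time_s: 26.55
ee_pos: [0.5221, 0.2189, 0.2454]
eef_rot: [-3.141, -0.001, 2.861]
force: [1.0, -0.6, -0.5]
grip_width: 0.0497
time_s: 27.18
ee_pos: [0.5427, 0.3705, 0.2453]
eef_rot: [-3.141, -0.002, -3.01]
force: [0.9, -0.4, -1.1]
grip_width: 0.0502
```

View pics/w17.png

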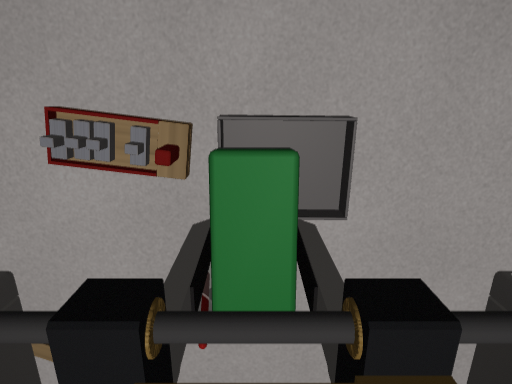

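```bash
python3 - <<'E'
from h import *
from go import plan
im,m=load('w17')
P=np.array([onz(m,u,v,.035)[:2] for u,v in((219,116),(356,117),(349,220))]);print(P.round(4))
a=P[1]-P[0];b=P[2]-P[1];print(np.linalg.norm(a),np.arctan2(a[1],a[0]),np.linalg.norm(b),np.arctan2(b[1],b[0]));c=(P[0]+P[2])/2;print(c)
tx=.13;c=(c+np.array([.5395,.4055]))/2
l=np.array([np.sin(tx),-np.cos(tx)]);print(c)
e=c-.030*l;k=c+.037*l;print('eraser',e,'carton',k)
plan(*e,.16,np.pi+tx)
E
```

```text
[[0.4866 0.3224]
 [0.4669 0.4812]
 [0.595  0.5012]]
0.16002165835518264 1.693994906295313 0.1295939705495536 0.1550154186536235
[0.54080123 0.41177527]
[0.54015061 0.40863764]
eraser [0.53626159 0.43838449] carton [0.54494708 0.37194985]
from [0.5429 0.3701 0.2459] -3.011 n 2 total spin 0.001
{"xyz": [[-1, 34, 43], [-1, 34, 43]], "spin": [0.0, 0.0]}
```

```bash
python3 -m creep '{"xyz": [[-1,34,40],[-1,34,40],[0,0,0],[0,0,0]], "spin": [0,0,0,0]}'
python3 go.py 0.5363 0.438 0.08 3.272
python3 -c "
from h import *
snap('wrist','w18')"
```

```text
time_s: 27.72
ee_pos: [0.5366, 0.4377, 0.1677]
eef_rot: [3.141, 0.001, -3.011]
force: [0.9, -0.1, -0.2]
grip_width: 0.0498
from [0.5366 0.4377 0.1677] -3.011 n 2 total spin 0.0
{"xyz": [[0, 0, 44], [0, 0, 44]], "spin": [0.0, 0.0]}
```

View pics/w18.png

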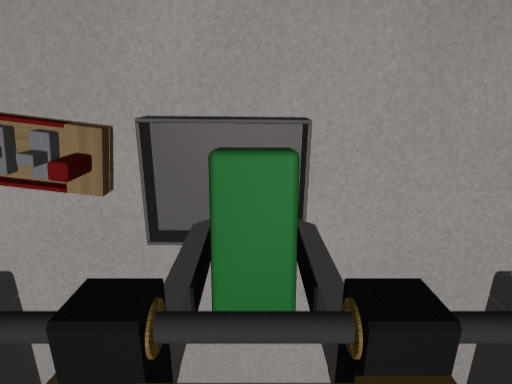

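```bash
python3 - <<'E'
from h import *
im,m=load('w18')
P=np.array([onz(m,u,v,.035)[:2] for u,v in((137,117),(311,117),(149,245))]);print(P.round(4))
a=P[1]-P[0];b=P[2]-P[0];print(np.linalg.norm(a),np.arctan2(a[1],a[0]),np.linalg.norm(b),np.arctan2(b[1],b[0]));c=(P[1]+P[2])/2;print(c)
tx=.13;l=np.array([np.sin(tx),-np.cos(tx)]);s=np.array([np.cos(tx),np.sin(tx)])
o=ctrl.get_obs()['ee_pos'][:2];print((o-c)@l,(o-c)@s)
E
```

```text
[[0.4858 0.3229]
 [0.4651 0.4817]
 [0.6151 0.3382]]
0.16015230707917025 1.7006037828949314 0.1302239958552335 0.11777828234859417
[0.54010321 0.40998833]
-0.027933617869239546 0.0003486890102043722
```

```bash
python3 -m creep '{"xyz": [[0,0,40],[0,0,40],[0,0,20],[0,0,15],[0,0,0]], "spin": [0,0,0,0,0]}'
python3 -m creep '{"xyz": [[0,0,6],[0,0,0]], "spin": [0,0]}'
python3 -c "
from h import *
snap('wrist','w19')"
```

```text
time_s: 28.4
ee_pos: [0.5361, 0.4386, 0.0516]
eef_rot: [3.142, -0.0, -3.01]
force: [0.8, -0.3, -0.4]
grip_width: 0.0494
time_s: 28.65
ee_pos: [0.536, 0.4388, 0.0458]
eef_rot: [3.141, 0.0, -3.009]
force: [-0.6, -0.7, -0.7]
grip_width: 0.0499
```

View pics/w19.png

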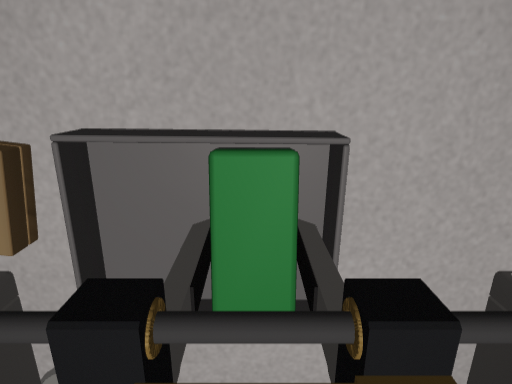

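```bash
python3 -m creep '{"xyz": [[0,0,1],[0,0,0],[0,0,0]], "spin": [0,0,0]}' 60 20
python3 -m creep '{"xyz": [[0,0,-20],[0,0,-50],[0,0,-50],[0,0,-50],[0,0,0]], "spin": [0,0,0,0,0]}'
python3 -c "
from h import *
snap('wrist','w20')"
python3 go.py 0.475 -0.115 0.24 1.386
```

```text
time_s: 29.08
ee_pos: [0.5359, 0.4388, 0.0446]
eef_rot: [3.141, 0.0, -3.009]
force: [-0.2, 0.5, 0.7]
grip_width: 0.0596
time_s: 29.7
ee_pos: [0.5368, 0.4395, 0.221]
eef_rot: [3.137, 0.008, -3.009]
force: [-0.6, -0.8, -0.3]
grip_width: 0.06
from [0.5362 0.439  0.2177] -3.009 n 12 total spin 1.888
{"xyz": [[11, -45, -2], [4, -46, -2], [-3, -46, -2], [-11, -45, -2], [-18, -43, -2]], "spin": [0.157, 0.157, 0.157, 0.157, 0.157]}
{"xyz": [[-24, -40, -2], [-30, -35, -2], [-35, -30, -2], [-39, -24, -2], [-43, -18, -2]], "spin": [0.157, 0.157, 0.157, 0.157, 0.157]}
{"xyz": [[-45, -11, -2], [-46, -4, -2]], "spin": [0.157, 0.157]}
```

View pics/w20.png

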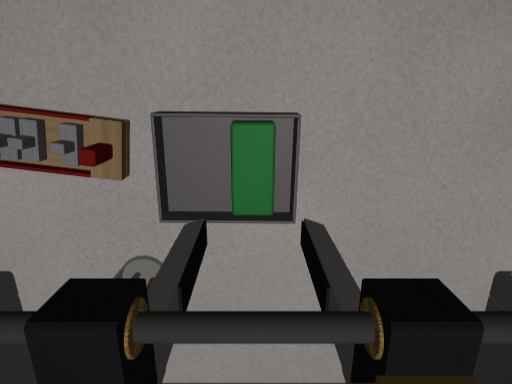

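```bash
python3 -m creep '{"xyz": [[11, -45, -2], [4, -46, -2], [-3, -46, -2], [-11, -45, -2], [-18, -43, -2]], "spin": [0.157, 0.157, 0.157, 0.157, 0.157]}'
python3 -m creep '{"xyz": [[-24, -40, -2], [-30, -35, -2], [-35, -30, -2], [-39, -24, 10], [-43, -18, 20]], "spin": [0.157, 0.157, 0.157, 0.157, 0.157]}'
python3 -m creep '{"xyz": [[-45, -11, 30], [-46, -4, 30],[0,0,0],[0,0,0]], "spin": [0.157, 0.157,0,0]}'
python3 -c "
from h import *
snap('wrist','w21')"
python3 go.py 0.475 -0.115 0.048 1.386 3
```

```text
time_s: 30.38
ee_pos: [0.5104, 0.2069, 0.2238]
eef_rot: [-3.14, -0.001, 2.484]
force: [0.6, -0.9, -0.6]
grip_width: 0.0603
time_s: 31.0
ee_pos: [0.4863, -0.0228, 0.2001]
eef_rot: [3.141, 0.0, 1.699]
force: [0.4, -0.9, -0.4]
grip_width: 0.0599
time_s: 31.5
ee_pos: [0.4767, -0.113, 0.1405]
eef_rot: [-3.141, -0.0, 1.391]
force: [0.3, -0.0, 0.6]
grip_width: 0.0603
from [ 0.4769 -0.1127  0.1409] 1.392 n 3 total spin 0.006
{"xyz": [[-1, 0, 31], [-1, 0, 31], [-1, 0, 31]], "spin": [0.002, 0.002, 0.002]}
```

View pics/w21.png

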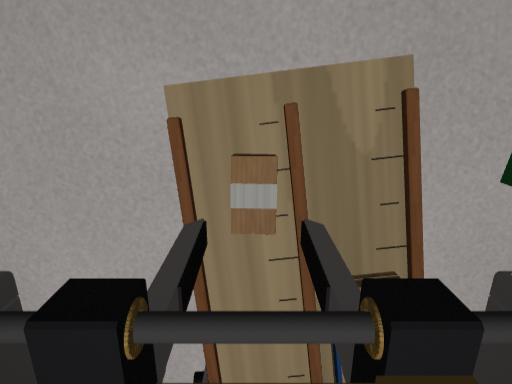

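```bash
python3 -m creep '{"xyz": [[-2,-1,35],[0,0,35],[0,0,22],[0,0,0]], "spin": [0.006,0,0,0]}' 58 20
python3 -m creep '{"xyz": [[0,0,0],[0,0,0],[0,0,0]], "spin": [0,0,0]}' 20 18
python3 -m creep '{"xyz": [[0,0,-20],[0,0,-50],[0,0,-50],[0,0,-50],[0,0,-10]], "spin": [0,0,0,0,0]}'
python3 go.py 0.545 0.37 0.23 3.272
```

```text
time_s: 32.05
ee_pos: [0.4751, -0.1141, 0.048]
eef_rot: [-3.14, -0.0, 1.386]
force: [-0.2, 0.0, 0.6]
grip_width: 0.0579
time_s: 32.42
ee_pos: [0.476, -0.1152, 0.0496]
eef_rot: [3.14, 0.0, 1.384]
force: [-1.2, 2.6, 7.6]
grip_width: 0.0399
time_s: 33.05
ee_pos: [0.4762, -0.1154, 0.232]
eef_rot: [3.136, 0.001, 1.384]
force: [0.0, -0.5, -0.8]
grip_width: 0.0396
from [ 0.4762 -0.1154  0.232 ] 1.384 n 12 total spin -1.888
{"xyz": [[41, -2, 0], [41, 5, 0], [39, 11, 0], [37, 17, 0], [34, 23, 0]], "spin": [-0.157, -0.157, -0.157, -0.157, -0.157]}
{"xyz": [[30, 28, 0], [25, 32, 0], [20, 36, 0], [14, 38, 0], [8, 40, 0]], "spin": [-0.157, -0.157, -0.157, -0.157, -0.157]}
{"xyz": [[2, 41, 0], [-5, 41, 0]], "spin": [-0.157, -0.157]}
```

```bash
python3 -m creep '{"xyz": [[41, -2, 0], [41, 5, 0], [39, 11, 0], [37, 17, 0], [34, 23, 0]], "spin": [-0.157, -0.157, -0.157, -0.157, -0.157]}'
python3 -m creep '{"xyz": [[30, 28, 0], [25, 32, 0], [20, 36, 0], [14, 38, 10], [8, 40, 20]], "spin": [-0.157, -0.157, -0.157, -0.157, -0.157]}'
python3 -m creep '{"xyz": [[2, 41, 20], [-5, 41, 20],[0,0,0],[0,0,0]], "spin": [-0.157, -0.157,0,0]}'
python3 -c "
from h import *
snap('wrist','w22')"
```

```text
time_s: 33.67
ee_pos: [0.5052, 0.0885, 0.2276]
eef_rot: [-3.141, -0.001, 2.174]
force: [0.9, -0.3, -1.4]
grip_width: 0.0398
time_s: 34.3
ee_pos: [0.5362, 0.2903, 0.1978]
eef_rot: [3.141, 0.0, 2.959]
force: [0.7, 0.4, -1.0]
grip_width: 0.0396
time_s: 34.8
ee_pos: [0.548, 0.37, 0.158]
eef_rot: [-3.141, -0.001, -3.017]
force: [0.1, -0.8, -0.5]
grip_width: 0.0401
```

View pics/w22.png

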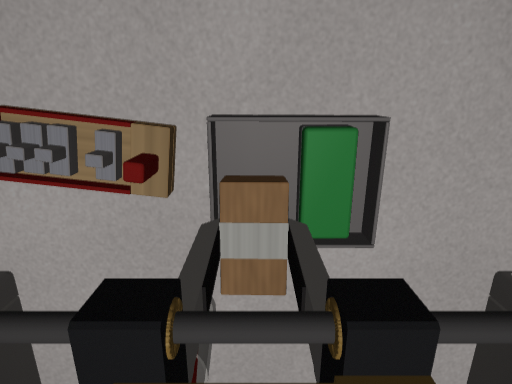

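```bash
python3 - <<'E'
from h import *
im,m=load('w22')
tx=.13;l=np.array([np.sin(tx),-np.cos(tx)]);s=np.array([np.cos(tx),np.sin(tx)])
o=np.array(ctrl.get_obs()['ee_pos'][:2])
f=lambda u,v,z:[round(1000*float((onz(m,u,v,z)[:2]-o)@k),1) for k in(l,s)]
print('eraser left',f(300,140,.038),f(302,235,.038),'wall inner',f(216,123,.035),f(219,240,.035),'outer',f(209,120,.035),f(213,246,.035))
E
```

```text
eraser left [-42.2, -46.1] [-47.6, 47.4] wall inner [33.1, -61.3] [34.7, 53.7] outer [39.2, -64.0] [41.0, 60.3]
```

```bash
python3 -m creep '{"xyz": [[3,4,30],[0,0,40],[0,0,25],[0,0,15],[0,0,0]], "spin": [0,0,0,0,0]}'
python3 -c "
from h import *
o=ctrl.get_obs();print(o['ee_pos'],o['force'])
snap('wrist','w23')"
```

```text
time_s: 35.48
ee_pos: [0.5447, 0.3735, 0.0484]
eef_rot: [-3.141, -0.0, -3.016]
force: [0.0, -0.0, -0.5]
grip_width: 0.0396
[0.54469498 0.37352974 0.04838209] [ 0.04261858 -0.02216657 -0.54003166]
```

View pics/w23.png

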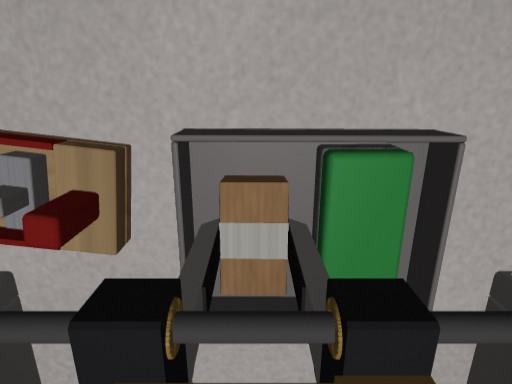

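```bash
python3 -m creep '{"xyz": [[0,0,2],[0,0,0],[0,0,0]], "spin": [0,0,0]}' 46 18
python3 -m creep '{"xyz": [[0,0,-20],[0,0,-50],[0,0,-50],[0,0,-20],[0,0,0]], "spin": [0,0,0,0,0]}'
python3 -c "
from h import *
snap('wrist','w24')"
```

```text
time_s: 35.9
ee_pos: [0.5447, 0.3742, 0.0469]
eef_rot: [3.141, 0.001, -3.015]
force: [-0.1, -0.3, -0.4]
grip_width: 0.0459
time_s: 36.52
ee_pos: [0.5451, 0.3744, 0.1894]
eef_rot: [3.14, 0.004, -3.015]
force: [0.4, 0.0, -1.3]
grip_width: 0.0459
```

View pics/w24.png

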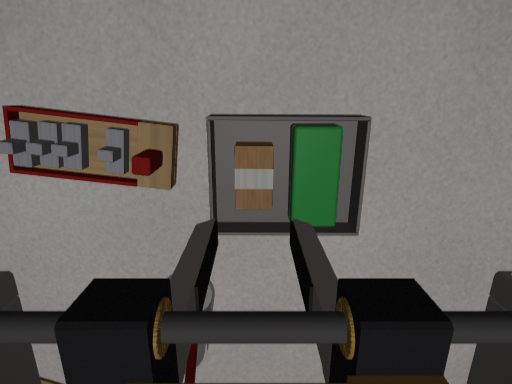

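Both items lie flat in the tidy tray. Next is the sled.

```bash
python3 go.py 0.538 0.235 0.2 1.574
```

```text
from [0.5446 0.3741 0.1873] -3.015 n 10 total spin 1.694
{"xyz": [[2, -14, -1], [0, -14, -1], [-2, -14, -1], [-5, -13, -1], [-7, -12, -1]], "spin": [0.169, 0.169, 0.169, 0.169, 0.169]}
{"xyz": [[-9, -11, -1], [-10, -9, -1], [-12, -7, -1], [-13, -5, -1], [-14, -3, -1]], "spin": [0.169, 0.169, 0.169, 0.169, 0.169]}
```

```bash
python3 -m creep '{"xyz": [[2, -14, -1], [0, -14, -1], [-2, -14, -1], [-5, -13, -1], [-7, -12, -1]], "spin": [0.169, 0.169, 0.169, 0.169, 0.169]}' 40 10
python3 -m creep '{"xyz": [[-9, -11, -1], [-10, -9, -1], [-12, -7, -1], [-13, -5, -1], [-14, -3, -1]], "spin": [0.169, 0.169, 0.169, 0.169, 0.169]}'
python3 -m creep '{"xyz": [[0,0,0],[0,0,0]], "spin": [0,0]}'
python3 -c "
from h import *
snap('wrist','w25');crop('w25',200,120,120,130,5,'w25a')"
```

```text
time_s: 37.2
ee_pos: [0.5418, 0.3033, 0.1901]
eef_rot: [-3.139, -0.001, 2.417]
force: [0.8, 1.1, 0.2]
grip_width: 0.0398
time_s: 37.83
ee_pos: [0.5396, 0.2336, 0.1951]
eef_rot: [-3.139, 0.001, 1.572]
force: [1.2, -0.3, 0.2]
grip_width: 0.0399
time_s: 38.08
ee_pos: [0.54, 0.2346, 0.1958]
eef_rot: [-3.141, 0.0, 1.582]
force: [-0.4, -0.6, 0.2]
grip_width: 0.0399
```

View pics/w25.png

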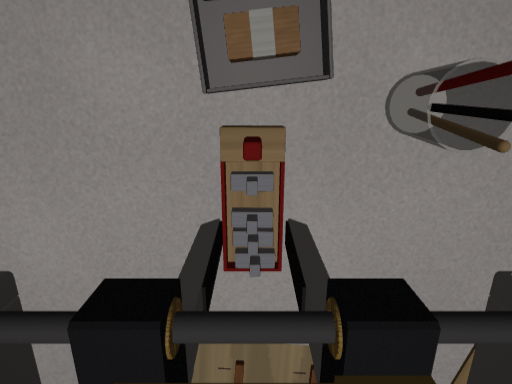

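View pics/w25a.png

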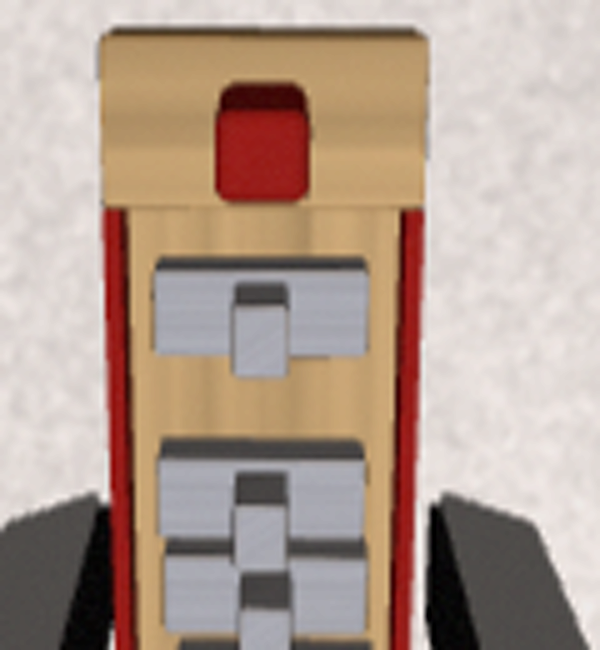

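```bash
python3 - <<'E'
from h import *
from go import plan
im,m=load('w25');b=px(200,120,5)
g=np.mean([onz(m,*b(*p),.07) for p in((217,110),(309,110),(309,201),(217,201))],0);print('grip',g)
q=[onz(m,*b(*p),.026)[:2] for p in((104,210),(425,210),(412,640),(117,640))];print(np.round(q,4))
d=(q[2]+q[3]-q[0]-q[1]);print('yaw',np.arctan2(d[1],d[0]),np.arctan2(*(q[1]-q[0])[::-1])-np.pi/2)
f=[onz(m,u,v,.026)[:2] for u,v in((224,271),(282,271))];print('nose',f)
plan(g[0],g[1],.12,1.574)
E
```

```text
grip [0.53728867 0.26859016 0.07      ]
[[0.5027 0.2487]
 [0.5722 0.2495]
 [0.5732 0.1463]
 [0.5036 0.1455]]
yaw -1.5617857603070813 -1.5602832090507996
nose [array([0.50425957, 0.11412304]), array([0.57431831, 0.11494405])]
from [0.54   0.2347 0.1959] 1.581 n 2 total spin 0.007
{"xyz": [[17, -1, 38], [17, -1, 38]], "spin": [0.004, 0.004]}
```

```bash
python3 -m creep '{"xyz": [[17,-2,37],[17,-1,37],[0,0,20],[0,0,0]], "spin": [0,0,0,0]}' 40 10
python3 go.py 0.5373 0.2686 0.06 1.581 2
python3 -c "
from h import *
snap('wrist','w26')"
```

```text
time_s: 38.62
ee_pos: [0.536, 0.2685, 0.1008]
eef_rot: [-3.139, 0.001, 1.58]
force: [-0.2, 0.2, 0.7]
grip_width: 0.0398
from [0.536  0.2685 0.1008] 1.58 n 2 total spin -0.001
{"xyz": [[0, 1, 20], [0, 1, 20]], "spin": [-0.0, -0.0]}
```

View pics/w26.png

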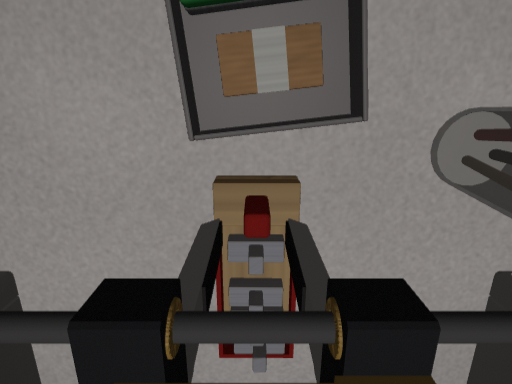

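```bash
python3 -m creep '{"xyz": [[0,1,20],[0,0,21],[0,0,0]], "spin": [0,0,0]}' 40 10
python3 -m creep '{"xyz": [[0,0,0],[0,0,0],[0,0,0]], "spin": [0,0,0]}' 8 12
python3 go.py 0.4837 0.2031 0.0605 1.507 10
```

```text
time_s: 39.05
ee_pos: [0.5373, 0.2679, 0.0599]
eef_rot: [-3.139, 0.001, 1.578]
force: [0.1, 0.5, 0.5]
grip_width: 0.0398
time_s: 39.42
ee_pos: [0.5382, 0.2684, 0.0622]
eef_rot: [3.14, -0.0, 1.578]
force: [0.4, -0.8, 3.0]
grip_width: 0.018
from [0.5382 0.2684 0.0622] 1.578 n 10 total spin 0.071
{"xyz": [[-6, -5, 0], [-7, -5, 0], [-7, -5, 0], [-7, -5, 0], [-7, -5, 0]], "spin": [0.007, 0.007, 0.007, 0.007, 0.007]}
{"xyz": [[-7, -5, 0], [-7, -5, 0], [-7, -5, 0], [-7, -5, 0], [-7, -5, 0]], "spin": [0.007, 0.007, 0.007, 0.007, 0.007]}
```

```bash
python3 -m creep '{"xyz": [[-6, -5, 0], [-7, -5, 0], [-7, -5, 0], [-7, -5, 0], [-7, -5, 0]], "spin": [0.007, 0.007, 0.007, 0.007, 0.007]}'
python3 -m creep '{"xyz": [[-7, -5, 0], [-7, -5, 0], [-7, -5, 0], [-7, -5, 0], [-7, -5, 0]], "spin": [0.007, 0.007, 0.007, 0.007, 0.007]}'
python3 -m creep '{"xyz": [[0,0,0],[0,0,0]], "spin": [0,0]}'
python3 -c "
from h import *
snap('wrist','w27');snap('top','top2');crop('top2',120,150,260,130,3,'top2a')"
```

```text
time_s: 40.05
ee_pos: [0.513, 0.2345, 0.0622]
eef_rot: [3.139, -0.001, 1.543]
force: [3.0, 3.7, 3.5]
grip_width: 0.0179
time_s: 40.67
ee_pos: [0.4866, 0.2005, 0.0622]
eef_rot: [3.139, -0.001, 1.507]
force: [3.3, 4.0, 3.0]
grip_width: 0.0183
time_s: 40.92
ee_pos: [0.4861, 0.1999, 0.0621]
eef_rot: [3.141, 0.001, 1.508]
force: [-3.1, -4.4, 10.3]
grip_width: 0.018
```

View pics/w27.png

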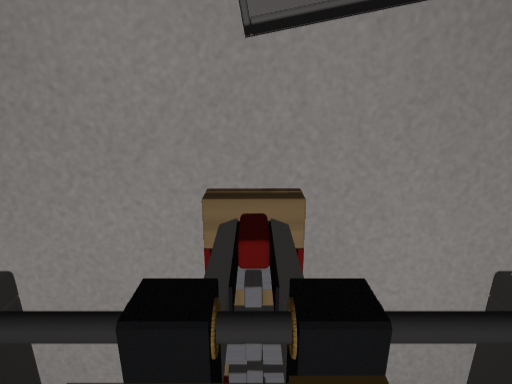

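View pics/top2a.png

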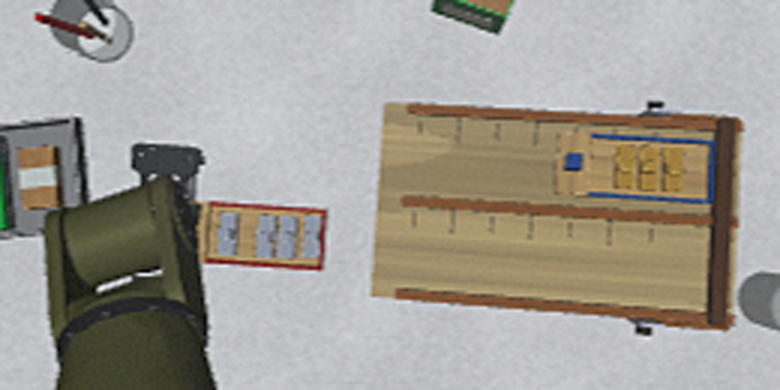

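```bash
python3 - <<'E'
from h import *
im,m=load('top2');b=px(120,150,3);r=Ramp((.5238,-.015),-1.635)
for p in((327,207),(323,271),(203,202),(200,262)): print(r.loc(onz(m,*b(*p),.026)).round(4))
# stop/rails in this same image
for p in((402,201),(715,219),(397,294),(712,325),(410,108)): print('rail',r.loc(r.hit(m,*b(*p),.01)).round(4))
print('blue tail/nose',[r.loc(r.hit(m,*b(*p),.026)).round(4) for p in((592,135),(713,143),(711,205),(588,193))])
o=ctrl.get_obs();print(o['ee_pos'],o['force'],r.loc(o['ee_pos']).round(4))
E
```

```text
[-0.0536 -0.0127  0.0326]
[-0.0526 -0.0859  0.0325]
[-0.1954 -0.0171  0.0498]
[-0.1931 -0.0858  0.0495]
rail [0.0297 0.0004 0.01  ]
rail [0.3824 0.0045 0.01  ]
rail [ 0.0316 -0.1068  0.01  ]
rail [ 0.3848 -0.1128  0.01  ]
rail [0.0314 0.1093 0.01  ]
blue tail/nose [array([0.2414, 0.0889, 0.026 ]), array([0.3737, 0.0879, 0.026 ]), array([0.3748, 0.0192, 0.026 ]), array([0.2407, 0.0235, 0.026 ])]
[0.48606709 0.19993023 0.06213592] [-2.15724199 -3.98918352 10.15112665] [-0.2031 -0.0514  0.0871]
```

```bash
python3 -m creep '{"xyz": [[-12,-2,0],[-15,-2,0],[-15,0,0],[-15,0,0],[-10,0,0]], "spin": [0,0,0,0,0]}'
python3 -m creep '{"xyz": [[-15,0,0],[-15,0,0],[-15,0,0],[-15,0,-0.5],[-15,0,-0.5]], "spin": [0,0,0,0,0]}'
python3 -c "
from h import *
snap('top','top3');crop('top3',120,150,260,130,3,'top3a');snap('scene','scene3');crop('scene3',130,110,260,130,3,'scene3a')"
```

```text
time_s: 41.65
ee_pos: [0.4781, 0.1338, 0.0621]
eef_rot: [3.14, -0.001, 1.507]
force: [1.0, 8.0, 7.0]
grip_width: 0.0182
time_s: 42.28
ee_pos: [0.4729, 0.0587, 0.0625]
eef_rot: [-3.142, -0.001, 1.508]
force: [-0.1, 4.7, -0.2]
grip_width: 0.0178
```

View pics/top3a.png

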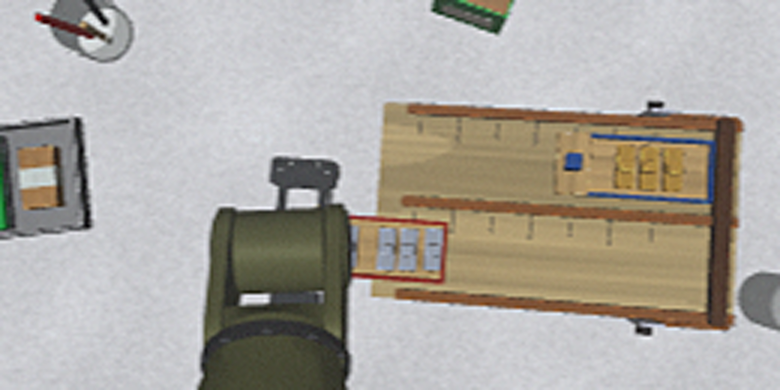

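View pics/scene3a.png

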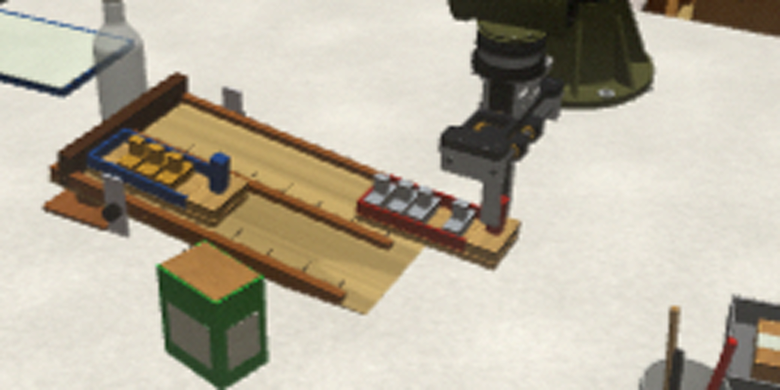

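```bash
python3 -m creep '{"xyz": [[-16,0,0],[-16,0,0],[-16,0,-0.5],[-16,0,-0.5],[-16,0,-0.5]], "spin": [0,0,0,0,0]}'
python3 -c "
from h import *
r=Ramp((.5238,-.015),-1.635);o=ctrl.get_obs();print(r.loc(o['ee_pos']).round(4),np.round(o['moment'],2))
snap('top','top4');crop('top4',120,150,260,130,3,'top4a');snap('scene','scene4');crop('scene4',130,110,260,130,3,'scene4a')"
```

```text
time_s: 43.0
ee_pos: [0.4679, -0.0214, 0.0638]
eef_rot: [-3.141, -0.0, 1.508]
force: [0.6, 3.2, -3.1]
grip_width: 0.0177
[ 0.0176 -0.0553  0.0621] [ 0.45 -0.01 -0.02]
```

View pics/top4a.png

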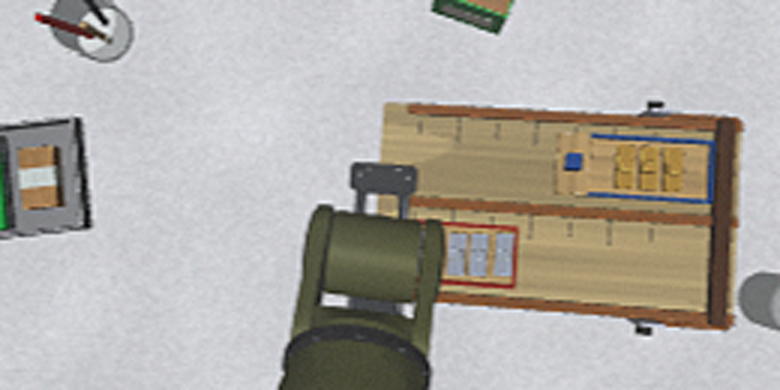

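View pics/scene4a.png

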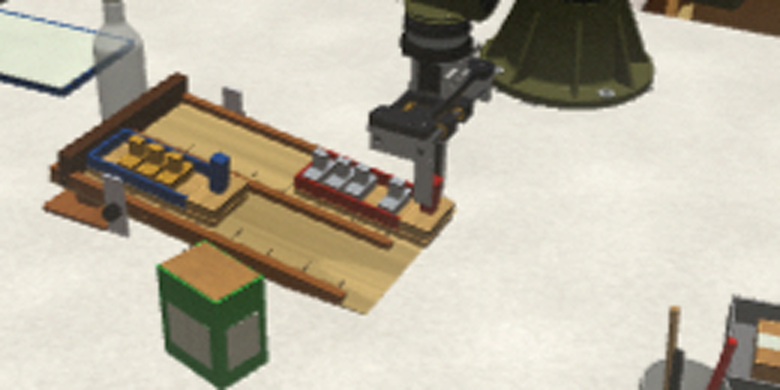

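```bash
python3 -m creep '{"xyz": [[0,0,0],[0,0,0]], "spin": [0,0]}' 8 4
python3 -m creep '{"xyz": [[0,0,0],[0,0,0]], "spin": [0,0]}' 8 10
python3 -m creep '{"xyz": [[-15,0,-1.8],[-15,0,-1.8],[-15,0,-1.8],[-15,0,-1.8],[-15,0,-1.8]], "spin": [0,0,0,0,0]}'
python3 -c "
from h import *
r=Ramp((.5238,-.015),-1.635);o=ctrl.get_obs();print(r.loc(o['ee_pos']).round(4),np.round(o['moment'],2))"
```

```text
time_s: 43.35
ee_pos: [0.4681, -0.0206, 0.0638]
eef_rot: [-3.141, 0.0, 1.508]
force: [-0.8, -1.4, -4.0]
grip_width: 0.0179
time_s: 43.6
ee_pos: [0.4682, -0.0206, 0.0639]
eef_rot: [-3.141, -0.0, 1.508]
force: [0.3, 1.0, -3.2]
grip_width: 0.0179
time_s: 44.22
ee_pos: [0.4634, -0.0968, 0.0731]
eef_rot: [3.142, -0.0, 1.507]
force: [1.1, 3.2, -3.7]
grip_width: 0.0177
[ 0.0936 -0.055   0.0623] [ 0.5   0.01 -0.02]
```

```bash
python3 -m creep '{"xyz": [[0,0,1],[0,0,1],[0,0,0]], "spin": [0,0,0]}' 8 10
python3 -c "
from h import *
r=Ramp((.5238,-.015),-1.635);o=ctrl.get_obs();print(r.loc(o['ee_pos']).round(4),np.round(o['moment'],2))
snap('scene','scene5');crop('scene5',130,110,260,130,3,'scene5a')"
```

```text
time_s: 44.6
ee_pos: [0.464, -0.096, 0.0717]
eef_rot: [3.14, 0.001, 1.508]
force: [-2.5, -5.2, 6.0]
grip_width: 0.018
[ 0.0927 -0.0545  0.061 ] [-0.88  0.49 -0.06]
```

View pics/scene5a.png

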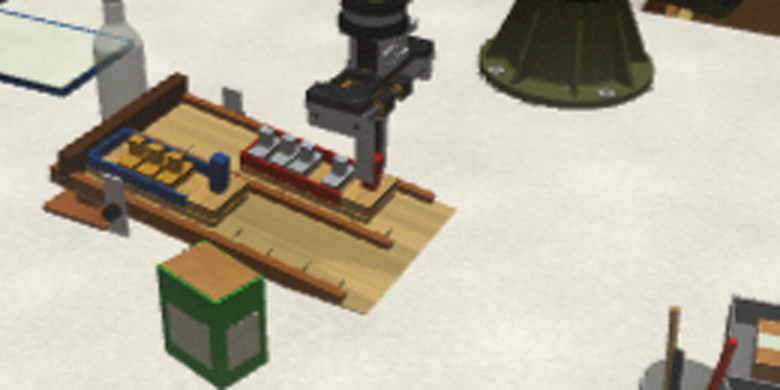

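```bash
python3 -m creep '{"xyz": [[-15,0,-1.8],[-15,0,-1.8],[-15,0,-1.8],[-15,0,-1.8],[-15,0,-1.8]], "spin": [0,0,0,0,0]}'
python3 -m creep '{"xyz": [[-15,0,-1.8],[-15,0,-1.8],[-12,0,-1.4],[0,0,0]], "spin": [0,0,0,0]}'
python3 -c "
from h import *
r=Ramp((.5238,-.015),-1.635);o=ctrl.get_obs();print(r.loc(o['ee_pos']).round(4),np.round(o['moment'],2))
snap('top','top6');crop('top6',230,160,160,120,5,'top6a');snap('scene','scene6');crop('scene6',130,110,200,120,4,'scene6a')"
```

```text
time_s: 45.28
ee_pos: [0.4593, -0.17, 0.0805]
eef_rot: [3.141, -0.001, 1.508]
force: [0.4, 7.9, 4.6]
grip_width: 0.0179
time_s: 45.78
ee_pos: [0.4567, -0.2131, 0.0857]
eef_rot: [3.14, 0.001, 1.508]
force: [-1.4, -4.5, 5.4]
grip_width: 0.0181
[ 0.2108 -0.0543  0.0609] [-0.8   0.4  -0.03]
```

View pics/top6a.png

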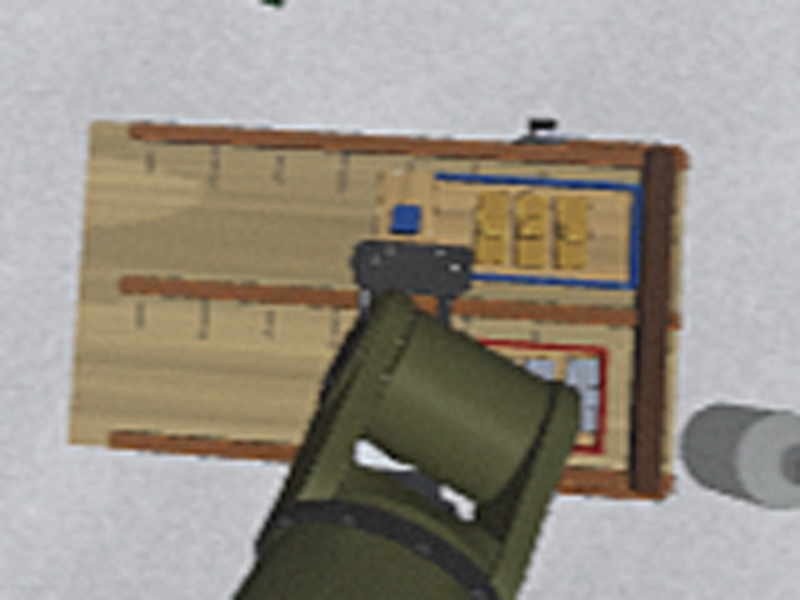

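View pics/scene6a.png

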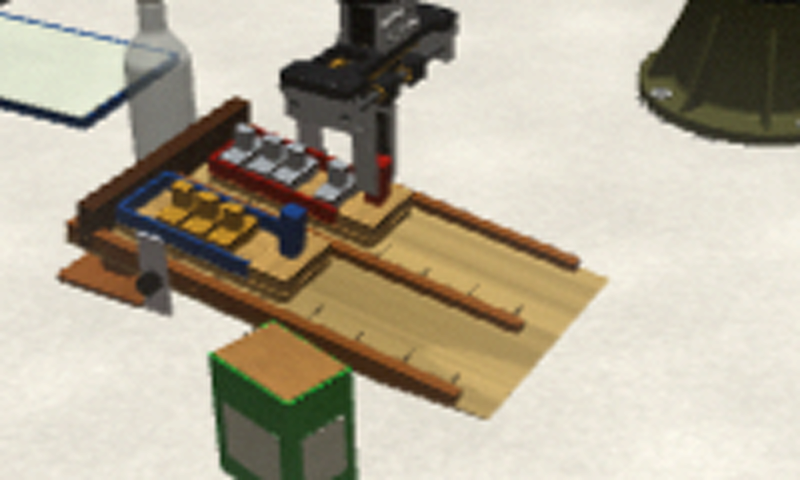

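```bash
python3 -m creep '{"xyz": [[-5,0,-0.6],[-5,0,-0.6]], "spin": [0,0]}'
python3 -m creep '{"xyz": [[-3,0,-0.4]], "spin": [0]}'
python3 -m creep '{"xyz": [[-3,0,-0.3]], "spin": [0]}'
python3 -m creep '{"xyz": [[-2,0,-0.3]], "spin": [0]}'
python3 -c "
from h import *
r=Ramp((.5238,-.015),-1.635);o=ctrl.get_obs();print(r.loc(o['ee_pos']).round(4),np.round(o['moment'],2))"
```

```text
time_s: 46.12
ee_pos: [0.456, -0.2214, 0.0865]
eef_rot: [3.141, -0.001, 1.508]
force: [0.9, 9.2, 6.8]
grip_width: 0.0179
time_s: 46.25
ee_pos: [0.4558, -0.2244, 0.0869]
eef_rot: [3.141, -0.001, 1.508]
force: [-0.0, 9.3, 5.1]
grip_width: 0.0178
time_s: 46.38
ee_pos: [0.4557, -0.2273, 0.0873]
eef_rot: [3.141, -0.001, 1.508]
force: [0.9, 9.5, 7.5]
grip_width: 0.0182
time_s: 46.5
ee_pos: [0.4555, -0.2293, 0.0875]
eef_rot: [3.141, -0.001, 1.508]
force: [0.8, 9.0, 5.6]
grip_width: 0.018
[ 0.2272 -0.0544  0.0608] [ 1.48 -0.04  0.02]
```

```bash
python3 -c "
from h import *
snap('top','top7');crop('top7',310,190,70,80,8,'top7a');snap('wrist','w28');snap('scene','scene7');crop('scene7',140,110,120,80,6,'scene7a')"
```

```text
(no output)
```

View pics/top7a.png

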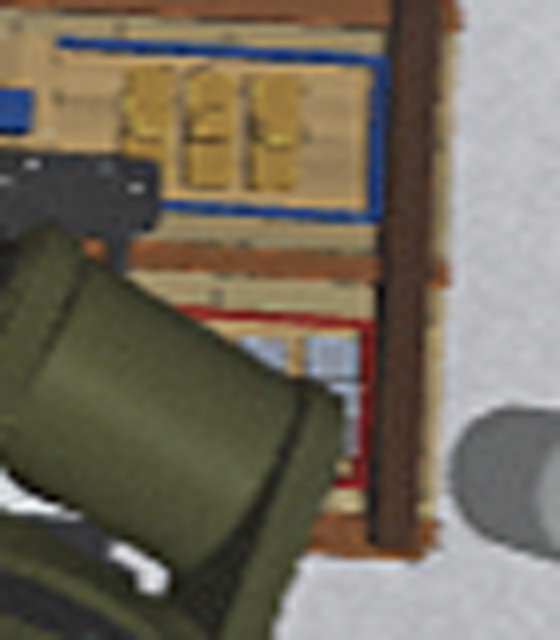

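View pics/w28.png

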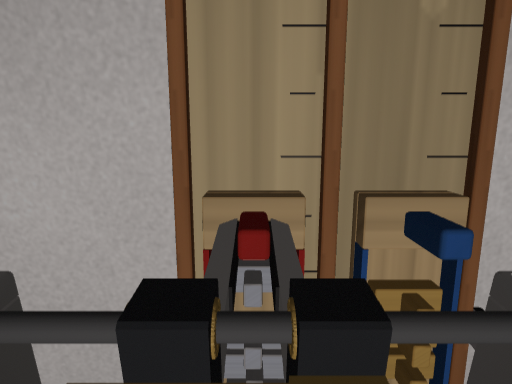

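View pics/scene7a.png

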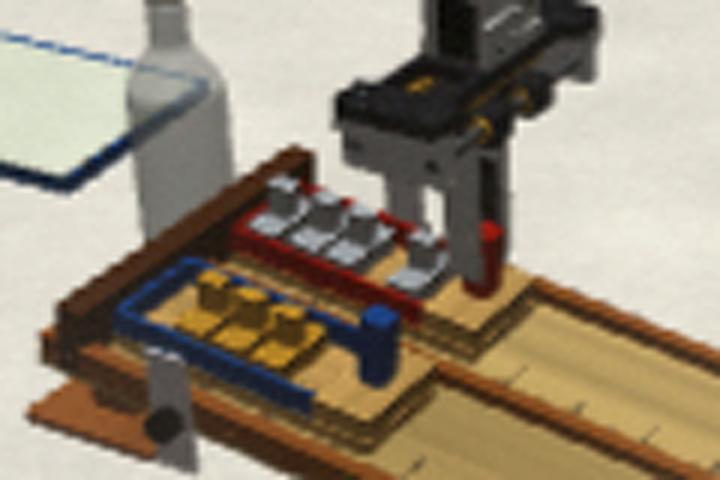

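Our tail lines up with the blue sled's tail at row ~192, so the nose is at or within about a millimetre of the stop. I'll press on a little and watch the force.

```bash
for i in 1 2; do python3 -m creep '{"xyz": [[-2,0,-0.2]], "spin": [0]}'|grep -E 'ee_pos|force'; done
python3 -c "
from h import *
snap('wrist','w29');crop('w29',180,170,300,110,2,'w29a')"
```

```text
ee_pos: [0.4554, -0.2312, 0.0877]
force: [0.2, 9.2, 7.3]
ee_pos: [0.4553, -0.233, 0.0878]
force: [2.3, 12.1, 3.2]
```

View pics/w29a.png

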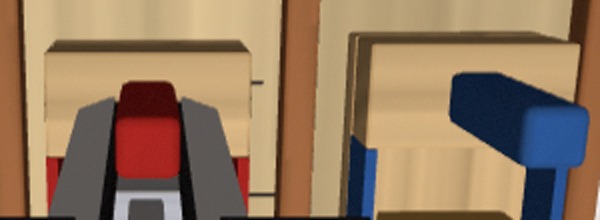

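```bash
for i in 1 2; do python3 -m creep '{"xyz": [[-2,0,-0.2]], "spin": [0]}'|grep -E 'ee_pos|eef|force'; done
python3 -c "
from h import *
o=ctrl.get_obs();print(o['force'],o['moment'],o['grip_width']);snap('wrist','w30');crop('w30',180,170,300,110,2,'w30a')"
```

```text
ee_pos: [0.4551, -0.2346, 0.0877]
eef_rot: [3.141, -0.002, 1.508]
force: [3.0, 12.3, 1.5]
ee_pos: [0.4549, -0.2366, 0.0878]
eef_rot: [-3.142, -0.002, 1.508]
force: [3.4, 13.3, -0.7]
[ 3.44017503 13.26799885 -0.71017136] [ 2.23427839 -0.64725652  0.06663507] 0.017787724320363085
```

View pics/w30a.png

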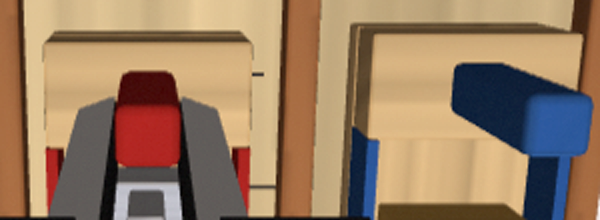

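The fingers are now slipping forward on a stationary sled, so the nose is against the stop. I'll release and check that it is square.

```bash
python3 -m creep '{"xyz": [[3,0,0],[0,0,0],[0,0,0]], "spin": [0,0,0]}' 34 10
python3 -m creep '{"xyz": [[0,0,-20],[0,0,-40],[0,0,-50],[0,0,-20],[0,0,0]], "spin": [0,0,0,0,0]}'
python3 -c "
from h import *
snap('wrist','w31');crop('w31',170,140,250,160,3,'w31a')"
```

```text
time_s: 47.62
ee_pos: [0.4547, -0.2354, 0.088]
eef_rot: [3.142, 0.0, 1.508]
force: [0.3, -0.4, 0.0]
grip_width: 0.0342
time_s: 48.25
ee_pos: [0.4551, -0.2357, 0.2191]
eef_rot: [3.139, 0.001, 1.508]
force: [0.5, 0.4, -0.2]
grip_width: 0.0342
```

View pics/w31a.png

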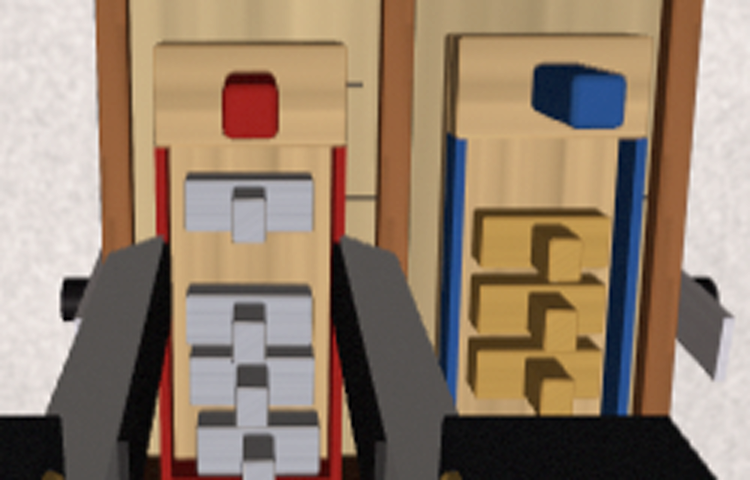

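```bash
python3 -m creep '{"xyz": [[-10,0,-40],[-50,0,-30],[-50,0,0],[-20,0,0],[0,0,0]], "spin": [0,0,0,0,0]}' 94
python3 -m creep '{"xyz": [[0,0,0],[0,0,0]], "spin": [0,0]}'
python3 -c "
from h import *
snap('wrist','w32');crop('w32',160,40,220,200,3,'w32a')"
```

```text
time_s: 48.92
ee_pos: [0.4462, -0.3653, 0.2862]
eef_rot: [-3.139, -0.002, 1.506]
force: [-0.3, -0.1, -0.0]
grip_width: 0.0807
time_s: 49.18
ee_pos: [0.4469, -0.364, 0.288]
eef_rot: [3.141, -0.0, 1.509]
force: [-0.1, -0.2, -0.2]
grip_width: 0.0935
```

View pics/w32a.png

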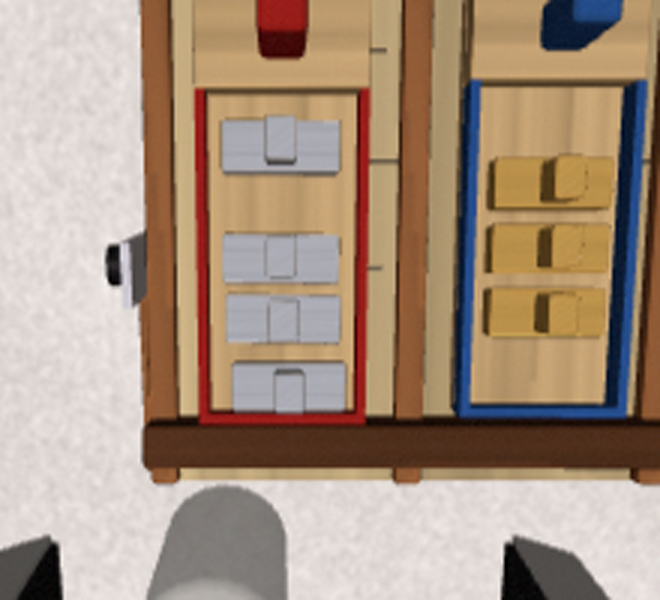

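```bash
python3 - <<'E'
from h import *
im,m=load('w32');b=px(160,40,3);r=Ramp((.5238,-.015),-1.635)
f=lambda p,h:(1000*r.loc(r.hit(m,*b(*p),h))).round(1)
print('ours rear/nose',[f(p,.026)[:2] for p in((197,90),(369,89),(200,421),(365,421))])
print('blue',[f(p,.026)[:2] for p in((468,81),(647,81),(457,415),(627,415))])
print('stop',[f(p,.034)[:2] for p in((148,424),(400,421),(645,418))])
print('rails',[f(p,.01)[:2] for p in((157,10),(160,400),(416,10),(409,400))])
E
```

```text
ours rear/nose [array([245.6, -89.2]), array([245.1, -21. ]), array([378.1, -89.7]), array([378. , -20.4])]
blue [array([242.,  18.]), array([241.9,  88.8]), array([375.4,  18.2]), array([375.2,  89.5])]
stop [array([ 378.2, -110.5]), array([376.8,  -6.7]), array([375.3,  94. ])]
rails [array([ 211.4, -106.5]), array([ 371.3, -108.5]), array([211.2,  -1. ]), array([3.711e+02, 1.000e-01])]
```

The sled's nose sits along the stop to within about 1 mm across its width. I'll do a last overall check.

```bash
python3 -m creep '{"xyz": [[50,0,-30],[50,0,-20],[50,0,0],[50,0,0],[0,0,0]], "spin": [0,0,0,0,0]}'
python3 -m creep '{"xyz": [[50,0,0],[50,0,0],[50,0,0],[0,0,0]], "spin": [0,0,0,0]}'
python3 -c "
from h import *
snap('top','top8');snap('scene','scene8');crop('top8',85,110,320,170,2,'top8a');crop('scene8',120,90,320,190,2,'scene8a')"
```

```text
time_s: 49.85
ee_pos: [0.4592, -0.1626, 0.3387]
eef_rot: [3.14, 0.0, 1.512]
force: [0.2, 0.9, -0.7]
grip_width: 0.0938
time_s: 50.35
ee_pos: [0.4686, -0.0138, 0.3381]
eef_rot: [3.141, -0.0, 1.511]
force: [-0.0, -0.8, 0.3]
grip_width: 0.0939
```

View pics/top8a.png

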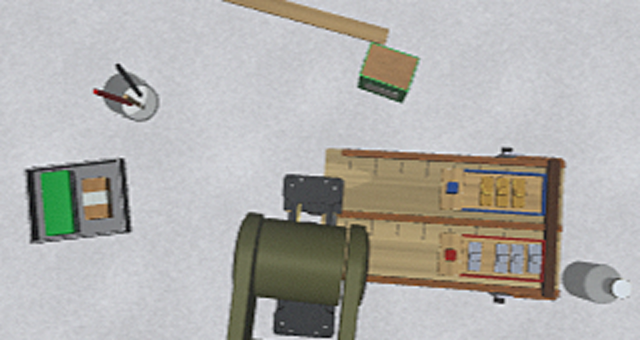

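View pics/scene8a.png

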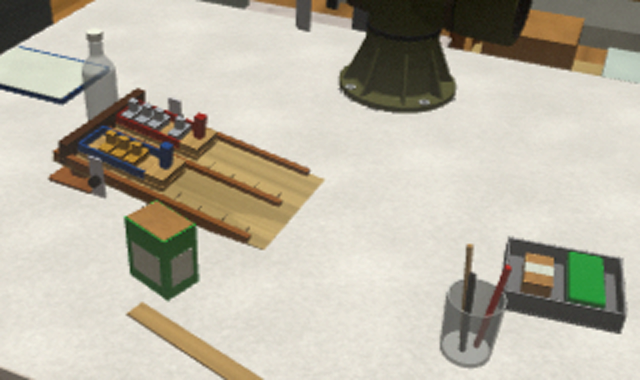

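The views show the sled beside the blue sled at the stop with all four weights aboard, the eraser and carton in the tray, and the bystanders where they were. I'm handing in.

```bash
python3 -c "
from station import ctrl
print(ctrl.hand_in())"
```

```text
the job is handed in; nothing more can be done
None
```

The job is done and handed in at about 50 s of the 210 s allowed. I loaded the four weights I found on the bench into the red sled, and moved the eraser and then the carton from lane b into the tidy tray. I then slid the sled by its grip up lane b to the stop, released it and backed the arm off.

**Final checks**
- **Sled at the stop:** the nose is within about 1 mm of the stop across its width. It is square to the blue sled within about 0.5°, and within about 0.8° of the stop's edge as measured, which disagreed slightly with the rails. I did not add a final squaring nudge.
- **Everything else:** the four weights are in the sled's tray, and the eraser and carton lie flat in the tidy tray. The blue sled, pen pot, kit box and bottle look unmoved.

**Things that did not go to plan**
- **Sled knocked:** the sled turned about 2–3° during loading while the arm was away from it, apparently when the weight already in it was knocked. I re-measured and carried on.
- **Last weight:** I pinched its block across x instead of y, because the other way put the gripper body over the pen pot.
- **Upward pull on the ramp:** over the first part of the ramp the wrist force showed the gripper bearing up to 4 N of the sled's weight at the tail. I lowered the tool about 1.4 mm, and it pressed down for most of the rest. The images showed no lift.

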